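# Sort riser pads into the graded slot tub and snap its lid on

### The arm

A 7-joint arm with a two-finger parallel gripper is mounted at the origin on the work surface. World frame = base frame: x ahead of the robot, y to its left, z up, the work surface at z = 0. Lengths are in m, angles in degrees, forces in N, time in s.
With the tool pointing down it reaches from about 0.425 to 0.875 m from the base axis. Payload 4.7 kg.
Tool frame: the origin (TCP) lies midway between the tips of the shut fingers; the grasp point (between the pads) lies 19 mm behind it (env.grip_point_offset is the distance from the TCP to the grasp point, in m); z points along the fingers, y is the line along which they close (so a half turn about z gives the same grasp; the last joint's range is limited). The gripper opens to 87 mm and grips with 3 to 60 N. Pads are 19 mm wide; open, the fingers measure 117 mm over their backs; the gripper's body (75 mm by 190 mm) begins 51 mm behind the grasp point.
Start: joints at [-64.968, 18.392, -4.016, 83.108, 1.295, 78.541, -3.26], TCP at [0.267, 0.593, 0.196] pointing down, gripper open.
Joint ranges: [-163.93, 163.93], [-17.29, 119.83], [-79.2, 71.16], [3.27, 140.29], [-89.18, 269.18], [5.43, 117.66], [-154.24, 154.24]. Speed limits (degrees/s): [147.25, 147.25, 180, 180, 180, 180, 180].

### API

Orientations are given as [roll, pitch, yaw] about the fixed x, y, z axes, in that order (R = Rz(yaw) Ry(pitch) Rx(roll)).
In Python, from cell import env gives the robot as it stands.
- The arm moves only by the shell command python3 -m jog 'ROWS' [FORCE]. ROWS is JSON, a list of rows, each a list of 7 numbers: the shift along the tool's x, y, z in m, then the turn, a rotation vector about the tool's x, y, z in rad, then the finger opening in m, from 0 to 0.087. A call has 1 to 12 rows; each row shifts and turns the commanded pose from where the row before left it, along the tool's axes as they then stand; what a row does not reach is not made up. A row lasts 1/12 s, in which the tool goes at most 41.7 mm and 7.16 degrees, less where a joint would pass 70% of its speed; a pose out of reach is approached as far as the arm can. A call is refused whole if a number of a shift passes 0.0417 or a number of a turn 0.125, either way. A call with a gripper value outside its range is refused whole. The fingers move at their own pace and stop on an object; FORCE is the grip in N (left out, the last holds). Time passes only in rows, so rows that do not move let the fingers close. It gives the time, the measured TCP pose, the force, the opening and the grip force at its end, in the units of the state.
- env.get_obs(): the state, without advancing time (a new reading comes with each control period).
- env.read_camera(name): name is "side" or "top"; returns the picture (384x512x3 uint8, blue, green, red); there is no depth.
- env.get_calibration(name): a dict with "fov_y" (degrees; the focal length in pixels is half the picture's height over the tangent of half this angle, whatever the lens; pixels are square), "cx", "cy" (the principal point, pixels), "pose" (4x4, takes a point from camera to world coordinates). Camera axes: x right, y up, looking along -z (the intrinsics and any distortion apply to the point x, -y, -z); pixel columns grow to the right and rows downward; lengths in m; the calibration is good to about 2 mm. A picture is of the moment at which its call begins. get_calibration takes no time and is no camera call.
- env.sign_off(): hands the job in; it is judged then, once.
The state is a dict: "time_s": time; "qpos": joint angles; "joint_velocities": joint speeds; "effort": joint torques, N m; "tool_pos": TCP position; "tool_rot": TCP orientation; "force": force on the tool from outside, world axes, zero at the start; "wrist_torque": the same for the moment, N m; "grip_width": finger opening in m; "grasp_force": force on a finger pad.
Only numpy, scipy, OpenCV 4.12 (cv2) and the standard library are available. Lean on these libraries where they do the work, as an engineer would, in place of code of your own. Each camera call takes 0.05 s, during which the arm holds its last target. There are 200 camera calls.

### The job

Stow every riser pad from the draining rack in the tub, each standing fully home in the narrowest slot that will take it: their thickness is not marked, so try each along the slots from the narrow end until the first one lets it drop in. When all are in, put the orange lid over them and press it down until both clips have snapped over its tabs. Leave the wheel, bearings, T-tool and spacer where they are.

Things in the scene. Friction and masses are not known exactly. Their poses are not given: they have to be found in the camera images.
- pad_a: unmarked black rubber riser pad: plate 84 long, 56 wide, 4, 8, 12, 16 or 20 mm thick (no two alike; which is which must be found out), 60 to 120 g; None if absent. Origin: middle of the bottom edge of its back face; z up its length, y across the width, x out of the back face through the thickness (fills x = 0 to thickness). Starts in the rack, z leaning 0.35 rad off vertical to the rack's -x
- pad_b: unmarked black rubber riser pad: plate 84 long, 56 wide, 4, 8, 12, 16 or 20 mm thick (no two alike; which is which must be found out), 60 to 120 g; None if absent. Origin: middle of the bottom edge of its back face; z up its length, y across the width, x out of the back face through the thickness (fills x = 0 to thickness). Starts in the rack, z leaning 0.35 rad off vertical to the rack's -x
- pad_c: unmarked black rubber riser pad: plate 84 long, 56 wide, 4, 8, 12, 16 or 20 mm thick (no two alike; which is which must be found out), 60 to 120 g; None if absent. Origin: middle of the bottom edge of its back face; z up its length, y across the width, x out of the back face through the thickness (fills x = 0 to thickness). Starts in the rack, z leaning 0.35 rad off vertical to the rack's -x
- pad_d: unmarked black rubber riser pad: plate 84 long, 56 wide, 4, 8, 12, 16 or 20 mm thick (no two alike; which is which must be found out), 60 to 120 g; None if absent. Origin: middle of the bottom edge of its back face; z up its length, y across the width, x out of the back face through the thickness (fills x = 0 to thickness). Starts in the rack, z leaning 0.35 rad off vertical to the rack's -x
- pad_e: unmarked black rubber riser pad: plate 84 long, 56 wide, 4, 8, 12, 16 or 20 mm thick (no two alike; which is which must be found out), 60 to 120 g; None if absent. Origin: middle of the bottom edge of its back face; z up its length, y across the width, x out of the back face through the thickness (fills x = 0 to thickness). Starts in the rack, z leaning 0.35 rad off vertical to the rack's -x
- rack: fixed steel draining rack, base 230 x 60 mm, x along the row, origin centre of underside. Five sloping seats at x = -80, -40, 0, 40, 80 mm, 12 mm above the counter; a pad leans its back face on a backrest 36 mm wide and 56 mm long, so 10 mm of pad are free at each side and the top 28 mm above it
- tub: grey tub, fixed, origin centre of underside, z up. 176 x 86 mm (x, y) up to a level shoulder at 36 mm, above it 164 x 74 mm up to the rim at 50 mm. Five upright slots along x, narrowest at -x; each 62 mm long in y, floor 6 mm above the counter (44 mm deep), 2.5 mm 45-degree lead-ins; a stowed pad shows 40 mm. Clips at both x ends reach x = +-101 mm, 66 mm high
- slot_1 (a point): centre of the mouth of slot 1 of the tub, 5.8 mm wide in x, at the rim (50 mm above the counter), -64 mm along the tub's x; axes as the tub
- slot_2 (a point): centre of the mouth of slot 2 of the tub, 9.8 mm wide in x, at the rim (50 mm above the counter), -32 mm along the tub's x; axes as the tub
- slot_3 (a point): centre of the mouth of slot 3 of the tub, 13.8 mm wide in x, at the rim (50 mm above the counter), 0 mm along the tub's x; axes as the tub
- slot_4 (a point): centre of the mouth of slot 4 of the tub, 17.8 mm wide in x, at the rim (50 mm above the counter), 32 mm along the tub's x; axes as the tub
- slot_5 (a point): centre of the mouth of slot 5 of the tub, 21.8 mm wide in x, at the rim (50 mm above the counter), 64 mm along the tub's x; axes as the tub
- lid: orange lid, 173 x 84 mm (x, y), 64 mm high, 3 mm walls, open below; a tab 5.5 mm out, 34 wide, 5 thick at the foot of each x end. Black bar handle on top along x, 80 long, 14 wide, 78 to 94 mm above the lower edge. Origin: middle of the lower edge's plane, z up. Fits the tub's upper part either way round, play 1.5 (x), 2 mm (y) a side; home, it is 36 mm above the tub's origin. 0.18 to 0.28 kg
- clip_near (a joint): angle of the black spring clip at the tub's -x end: 0 upright, at rest; grows as its nose swings out (limit 0.35). The lid's tab pushes the nose out about 0.1 rad from some 20 mm above home, then it springs back to about 0 over the tab. The lid's weight alone does not do it: press on the middle of the handle, 10 to 25 N snap both clips
- clip_far (a joint): angle of the black spring clip at the tub's +x end: 0 upright, at rest; grows as its nose swings out (limit 0.35). The lid's tab pushes the nose out about 0.1 rad from some 20 mm above home, then it springs back to about 0 over the tab. The lid's weight alone does not do it: press on the middle of the handle, 10 to 25 N snap both clips
- wheel: dark blue skateboard wheel lying flat, 62 mm across, 44 mm high; origin centre of underside; bystander
- bearing_rod: steel rod 93 mm high on a round foot 70 mm across, with six stainless bearings (22 mm across) on it; origin centre of underside; bystander
- t_tool: black steel T-tool lying flat, cross-bar 110 mm along y, shank 90 mm to +x, 16 mm high; origin under the cross-bar; bystander
- spacer: grey nylon spacer tube standing upright, 30 mm across, 60 mm high; origin centre of underside; bystander
There are look-alikes about, which are no part of the job. What is shaped like the pad_c but pink is not meant.

How it is judged:
By the outcome, as a careful person would: the job done as asked, in the order asked, and still so for the second after the job is handed in, with the robot touching nothing.
Of pad_a, pad_b, pad_c, pad_d, pad_e only 3 to 5 are there at a start; the rules pass over those that are not, and their reading is None.
At some moment in a run one of lid may be knocked a few centimetres aside while the robot is not near it.
It also fails if it takes over 210 s, if anything falls off the work surface, if the arm or the gripper's body presses on something with over 40 N, if the wrist force passes 120 N, or if a joint passes its speed limit or range.

## Working session

There is one attempt and no reset: what is moved stays moved. The work goes in short steps, Python scripts to look and compute and a shell command to move; the robot and the scene stay as the last step left them, time stands still between calls to the robot, and variables do not carry over. Pictures are saved under pics/ and viewed, at most 14 in all, crops included, and the job is handed in when it is done.

```bash
ls; mkdir -p pics; python3 - <<'E'
from cell import env
import cv2
for n in("side","top"):
    cv2.imwrite(f"pics/{n}0.png",env.read_camera(n)); c=env.get_calibration(n); print(n,c)
print(env.get_obs())
E
```

```text
pics
side {'fov_y': 51.549135973810024, 'cx': 255.65151638066996, 'cy': 191.59265331275503, 'pose': array([[ 0.97598689,  0.09147386, -0.19769201,  0.35344884],
       [-0.21650987,  0.50710552, -0.83424665, -0.60879088],
       [ 0.02393895,  0.85701606,  0.51473333,  0.48089784],
       [ 0.        ,  0.        ,  0.        ,  1.        ]])}
top {'fov_y': 52.409876673087325, 'cx': 255.56803911008578, 'cy': 186.25064663452915, 'pose': array([[-0.02242147,  0.99646142, -0.0810056 ,  0.46761479],
       [-0.99962983, -0.02359405, -0.01354709,  0.05455975],
       [-0.0154104 ,  0.08067187,  0.99662158,  0.96556272],
       [ 0.        ,  0.        ,  0.        ,  1.        ]])}
{'time_s': 0.1, 'qpos': array([-64.96565158,  18.43530602,  -4.01501832,  83.16800531,
         1.29373087,  78.54108092,  -3.25955887]), 'joint_velocities': array([-0.02364917, -0.12359952, -0.00650377, -0.1390428 , -0.01680177,
        0.0544474 ,  0.02551285]), 'effort': array([-8.48974814e-04, -4.92566907e+01, -4.06128885e-01, -3.13398814e+01,
       -6.42128382e-02,  3.94568872e-02,  5.63352910e-05]), 'tool_pos': array([0.26654586, 0.59223908, 0.19546444]), 'tool_rot': array([-1.79900767e+02,  4.39225204e-03,  1.55774953e+02]), 'force': array([-4.55882366e-01,  5.72582183e-01, -3.76874584e-04]), 'wrist_torque': array([-0.01849812,  0.01913484,  0.00429636]), 'grasp_force': 0.0, 'grip_width': 0.08677136078839608}
```

View pics/side0.png

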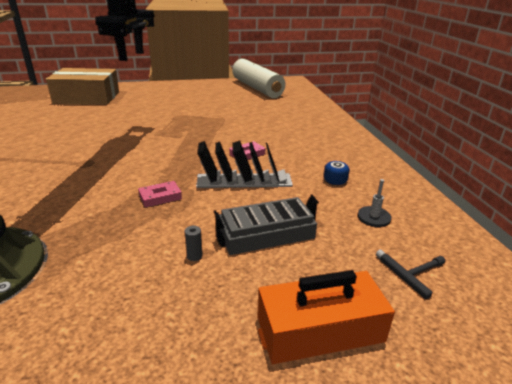

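View pics/top0.png

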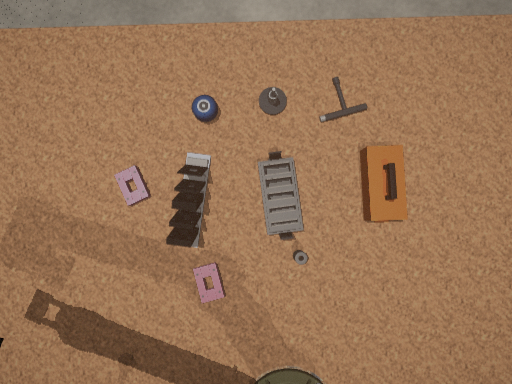

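The side view shows the rack at about (243,165) with black pads, the tub at (267,222), the lid at (325,312), the wheel, rod, T-tool and spacer, and pink decoys. The top view shows the rack at (192,200), the tub at (281,195) and the lid at (385,182). I'll enlarge.

```bash
python3 - <<'E'
import cv2,numpy as np
s=cv2.imread("pics/side0.png"); t=cv2.imread("pics/top0.png")
a=cv2.resize(s[130:255,185:325],None,fx=5.5,fy=4.7,interpolation=cv2.INTER_CUBIC)
a=cv2.resize(s[130:250,185:325],None,fx=5,fy=5,interpolation=cv2.INTER_CUBIC)
b=cv2.resize(t[140:260,160:310],None,fx=5,fy=5,interpolation=cv2.INTER_CUBIC)
for im,x0,y0 in((a,185,130),(b,160,140)):
    for k in range(0,im.shape[1]//5,10): cv2.putText(im,str(x0+k),(k*5,8),0,.3,(0,255,255),1); cv2.line(im,(k*5,10),(k*5,16),(0,255,255),1)
    for k in range(0,im.shape[0]//5,10): cv2.putText(im,str(y0+k),(0,k*5+3),0,.3,(0,255,255),1)
im=cv2.convertScaleAbs(a,alpha=1.5,beta=15); cv2.imwrite("pics/a1.png",im)
cv2.imwrite("pics/b1.png",cv2.convertScaleAbs(b,alpha=1.5,beta=15))
E
```

```text
(no output)
```

View pics/a1.png

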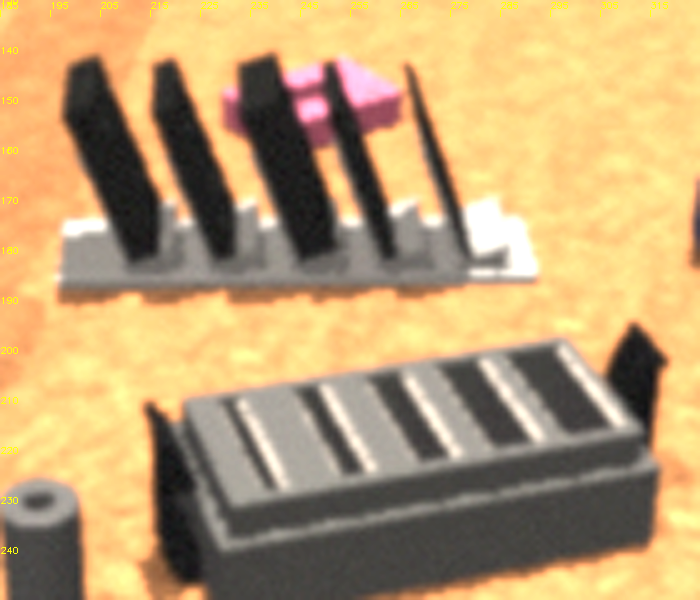

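View pics/b1.png

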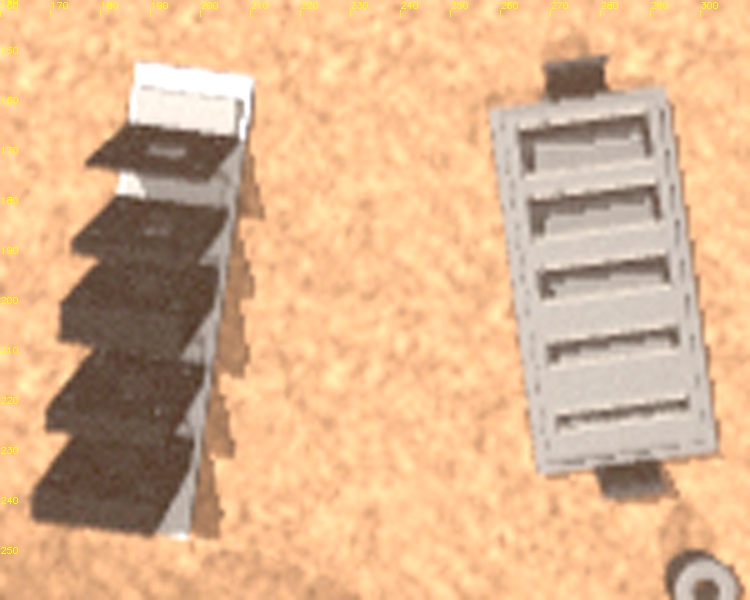

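The crops show five pads. Ranked by thickness from the left (rack -x) I read 16, 12, 20, 8 and 4 mm. The slots widen toward +x. Next I'll fit the rack, tub and lid poses to clicked points in both views and overlay the models.

```bash
cat > h.py <<'E'
from cell import env
import numpy as np, cv2
from scipy.optimize import least_squares
from scipy.spatial.transform import Rotation as R
C={n:env.get_calibration(n) for n in("side","top")}
def proj(n,P):
    c=C[n];T=c["pose"];p=(np.atleast_2d(P)-T[:3,3])@T[:3,:3]
    f=192/np.tan(np.radians(c["fov_y"]/2))
    return np.c_[c["cx"]-f*p[:,0]/p[:,2], c["cy"]+f*p[:,1]/p[:,2]]
def place(pose,L):  # x,y,yaw
    L=np.atleast_2d(L)/1000.; x,y,a=pose; c,s=np.cos(a),np.sin(a)
    return np.c_[x+c*L[:,0]-s*L[:,1], y+s*L[:,0]+c*L[:,1], L[:,2]]
def fit(pts,x0):
    # pts: (cam,u,v,lx,ly,lz)
    def r(q): return np.concatenate([proj(p[0],place(q,p[3:]))[0]-p[1:3] for p in pts])
    o=least_squares(r,x0,loss="soft_l1",f_scale=1.0); return o.x,r(o.x).reshape(-1,2)
def seat(i,t=0):  # pad local corner -> rack coords function
    a=.35;O=np.array([-80+40*i,0,12.])
    return lambda x,y,z:O+np.array([np.cos(a)*x-np.sin(a)*z,y,np.sin(a)*x+np.cos(a)*z])
A=lambda u,v:(185+(u-2)/5,130+(v-2)/5)
B=lambda u,v:(160+(u-2)/5,140+(v-2)/5)
def box(x,y,z0,z1):
    f=lambda z:[[-x,-y,z],[x,-y,z],[x,y,z],[-x,y,z],[-x,-y,z]]
    return [f(z0),f(z1)]
def draw(im,n,pose,polys,s,off,col=(0,255,0)):
    for L in polys:
        q=(proj(n,place(pose,np.array(L,float)))-off)*s+s/2
        cv2.polylines(im,[np.round(q*8).astype(int)],False,col,1,cv2.LINE_AA,3)
E
cat > fit1.py <<'E'
from h import *
tub=[("side",*A(185,402),-82,37,50),("side",*A(235,508),-82,-37,50),("side",*A(643,430),82,-37,50),("side",*A(565,340),82,37,50),
("side",*A(222,550),-88,-43,36),("side",*A(660,465),88,-43,36),
("top",*B(490,110),88,43,36),("top",*B(663,90),88,-43,36),("top",*B(718,450),-88,-43,36),("top",*B(542,473),-88,43,36)]
T,r=fit(tub,[.45,0,.1]);print("tub",T.round(4),np.degrees(T[2]).round(2));print(r.round(1).tolist())
th=[16,12,20,8,4]
rk=[("side",*A(60,288),-115,-30,0),("side",*A(538,278),115,-30,0),("top",*B(135,63),115,30,5),("top",*B(253,75),115,-30,5),("top",*B(190,538),-115,-30,5)]
for i,u in((0,(132,262)),(1,(210,260)),(2,(302,260)),(3,(382,260))): rk.append(("side",*A(*u),*seat(i)(0,-28,0)))
rk.append(("side",*A(468,262),*seat(4)(2,-28,0))); rk.append(("side",*A(408,68),*seat(4)(2,-28,84)))
K,r=fit(rk,[.5,.2,.1]);print("rack",K.round(4),np.degrees(K[2]).round(2));print(r.round(1).tolist())
top=cv2.imread("pics/top0.png");sd=cv2.imread("pics/side0.png")
slots=[[[-64+32*i+sx*(2.9+2*i),sy*31,50] for sx,sy in((-1,-1),(1,-1),(1,1),(-1,1),(-1,-1))] for i in range(5)]
tp=box(88,43,0,36)[1:]+box(82,37,36,50)[1:]+slots
pads=[[seat(i)(0,-28,0),seat(i)(t,-28,0),seat(i)(t,-28,84),seat(i)(0,-28,84),seat(i)(0,-28,0)] for i,t in enumerate(th)]+[[seat(i)(0,-28,84),seat(i)(0,28,84),seat(i)(t,28,84),seat(i)(t,-28,84)] for i,t in enumerate(th)]
for nm,im,o,w,h in(("side",sd,(185,130),140,120),("top",top,(160,140),150,120)):
    c=cv2.resize(im[o[1]:o[1]+h,o[0]:o[0]+w],None,fx=5,fy=5,interpolation=cv2.INTER_CUBIC)
    c=cv2.convertScaleAbs(c,alpha=1.6,beta=20)
    draw(c,nm,T,tp,5,o); draw(c,nm,K,box(115,30,0,0)[1:],5,o,(255,0,255)); draw(c,nm,K,pads,5,o,(0,0,255))
    cv2.imwrite(f"pics/ov_{nm}.png",c)
E
python3 fit1.py
```

```text
tub [0.5222 0.0085 0.1188] 6.81
[[-1.2, -0.5], [-0.6, 0.0], [-0.2, 0.3], [-0.5, -1.1], [-0.2, 0.4], [-0.1, 0.4], [-0.3, -0.8], [0.5, -1.9], [0.6, -1.0], [-0.2, -0.5]]
rack [ 0.5199  0.2267 -0.1515] -8.68
[[-1.1, 0.3], [-0.6, 1.0], [-0.5, -1.2], [-0.4, -0.6], [-0.7, -0.9], [-0.8, 0.5], [0.5, 0.7], [-1.0, 0.5], [-0.3, 0.3], [-0.1, -0.6], [1.3, 8.4]]
```

View pics/ov_side.png

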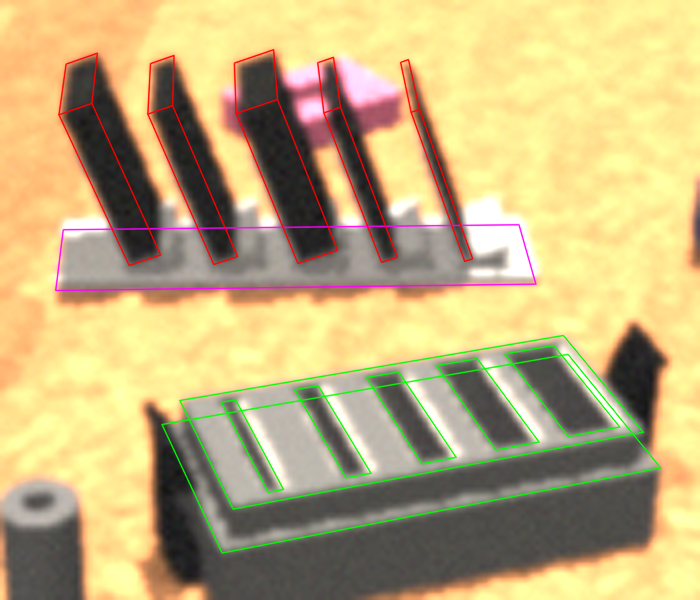

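View pics/ov_top.png

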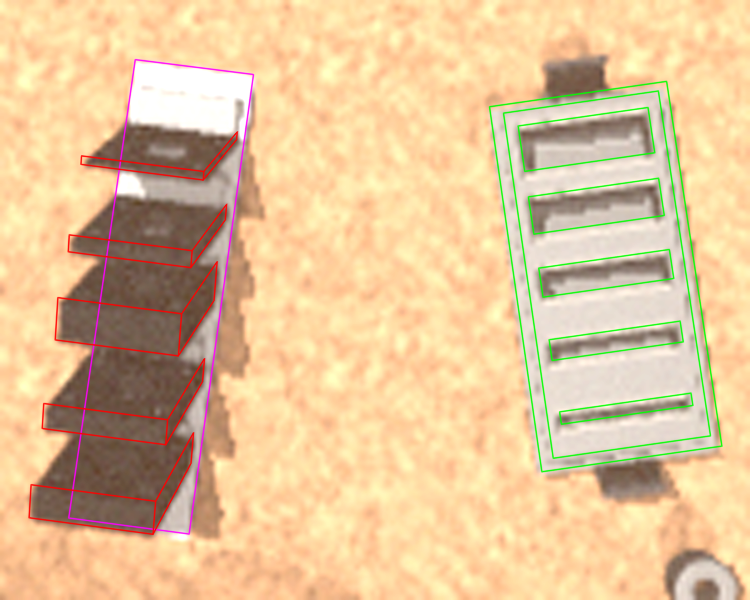

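The overlays match the rack, the tub and all five pads to about 1 px. The seat thicknesses 16, 12, 20, 8 and 4 agree with the drawn boxes. Next is a motion planning helper.

```bash
cat > plan.py <<'E'
import sys
from h import *
K=np.array([.5199,.2267,-.1515]);T=np.array([.5222,.0085,.1188]);th=[16,12,20,8,4]
def Rd(yaw,tilt=0): # tool y along +frame y, z down; tilt = lean of body to frame -x
    return (R.from_euler('z',yaw)*R.from_euler('y',-tilt)*R.from_matrix([[-1,0,0],[0,1,0],[0,0,-1]])).as_matrix()
def cur():
    o=env.get_obs();return np.array(o["tool_pos"]),R.from_euler('xyz',o["tool_rot"],degrees=True).as_matrix(),o
def rack(i,s,up=0):
    p=place(K,seat(i)(th[i]/2,0,s))[0];p[2]+=up/1000;return p,Rd(K[2],.35)
def tub(k,z,dx=0,dy=0): return place(T,[-64+32*(k-1)+dx,dy,z])[0],Rd(T[2])
def show(name,p,Rt,base=None):
    pc,Rc,o=cur() if base is None else (*base,None)
    rv=R.from_matrix(Rc.T@Rt).as_rotvec()
    print(name,"tgt",p.round(4),"| shift now-axes mm",(Rc.T@(p-pc)*1000).round(1),"| turn",rv.round(3),"| shift after-turn axes",(Rt.T@(p-pc)*1000).round(1))
    return p,Rt
E
python3 -c "
from plan import *
a=show('pre',*rack(0,109)); b=show('grasp',*rack(0,49),a); c=show('up',*rack(0,49,130),b); d=show('tub',*tub(4,115),c)
d=show('home',*tub(4,55),d)
"
```

```text
pre tgt [0.4113 0.2433 0.1171] | shift now-axes mm [-275.2 -258.7   78.8] | turn [-0.049 -0.348 -0.268] | shift after-turn axes [-157.  -323.1  140.7]
grasp tgt [0.4316 0.2402 0.0608] | shift now-axes mm [-0. -0. 60.] | turn [0. 0. 0.] | shift after-turn axes [-0. -0. 60.]
up tgt [0.4316 0.2402 0.1908] | shift now-axes mm [ -44.6    0.  -122.1] | turn [0. 0. 0.] | shift after-turn axes [ -44.6    0.  -122.1]
tub tgt [0.554  0.0123 0.115 ] | shift now-axes mm [-119.9 -206.8  124.4] | turn [-0.047  0.348 -0.268] | shift after-turn axes [ -94.5 -240.8   75.8]
home tgt [0.554  0.0123 0.055 ] | shift now-axes mm [ 0.  0. 60.] | turn [0. 0. 0.] | shift after-turn axes [ 0.  0. 60.]
```

```bash
python3 -m jog '[[-0.0275,-0.0259,0.003,0,0,0,0.087],[-0.0275,-0.0259,0.003,0,0,0,0.087],[-0.0275,-0.0259,0.003,0,0,0,0.087],[-0.0275,-0.0259,0.003,0,0,0,0.087],[-0.0275,-0.0259,0.003,0,0,0,0.087],[-0.0275,-0.0259,0.003,0,0,0,0.087],[-0.0275,-0.0259,0.003,0,0,0,0.087],[-0.0275,-0.0259,0.003,0,0,0,0.087],[-0.0275,-0.0259,0.003,0,0,0,0.087],[-0.0275,-0.0259,0.003,0,0,0,0.087]]' 25; python3 -m jog '[[0,0,0,-0.0122,-0.087,-0.067,0.087],[0,0,0,-0.0122,-0.087,-0.067,0.087],[0,0,0,-0.0122,-0.087,-0.067,0.087],[0,0,0,-0.0122,-0.087,-0.067,0.087],[0,0,0,0,0,0,0.087],[0,0,0,0,0,0,0.087]]'
python3 -c "
from plan import *
a=show('pre',*rack(0,109));a=show('gr',*rack(0,49))"
```

```text
time_s: 0.93
tool_pos: [0.4113, 0.2418, 0.1661]
tool_rot: [-180.0, -0.0, 155.8]
force: [0.6, -0.0, -0.2]
grip_width: 0.0873
grasp_force: 0.0
time_s: 1.43
tool_pos: [0.4101, 0.2437, 0.1661]
tool_rot: [179.9, 20.0, 171.3]
force: [0.6, 0.4, 0.8]
grip_width: 0.087
grasp_force: 0.0
pre tgt [0.4113 0.2433 0.1171] | shift now-axes mm [15.6 -0.3 46.4] | turn [ 0.001 -0.001  0.   ] | shift after-turn axes [15.6 -0.2 46.4]
gr tgt [0.4316 0.2402 0.0608] | shift now-axes mm [ 15.5  -0.3 106.4] | turn [ 0.001 -0.001  0.   ] | shift after-turn axes [ 15.6  -0.2 106.4]
```

```bash
python3 -m jog '[[0.0156,0,0.010,0,0,0,0.087],[0,0,0.018,0,0,0,0.087],[0,0,0.018,0,0,0,0.087],[0,0,0.02,0,0,0,0.087],[0,0,0.02,0,0,0,0.087],[0,0,0.0204,0,0,0,0.087],[0,0,0,0,0,0,0.087]]'; python3 -c "
from plan import *
a=show('gr',*rack(0,49))
for n in('side','top'):
  im=env.read_camera(n); x,y=(175,110) if n=='side' else (150,150)
  cv2.imwrite(f'pics/g_{n}.png',cv2.resize(im[y:y+100,x:x+100],None,fx=4,fy=4,interpolation=cv2.INTER_CUBIC))
a=np.hstack([cv2.imread('pics/g_side.png'),cv2.imread('pics/g_top.png')]);cv2.imwrite('pics/g1.png',cv2.convertScaleAbs(a,alpha=1.5,beta=15))"
```

```text
time_s: 2.02
tool_pos: [0.433, 0.2376, 0.0578]
tool_rot: [-179.8, 19.8, 171.1]
force: [-0.5, -0.4, -0.1]
grip_width: 0.0871
grasp_force: 0.0
gr tgt [0.4316 0.2402 0.0608] | shift now-axes mm [ 0.7  2.3 -3.4] | turn [-0.005 -0.004 -0.004] | shift after-turn axes [ 0.7  2.3 -3.4]
```

View pics/g1.png

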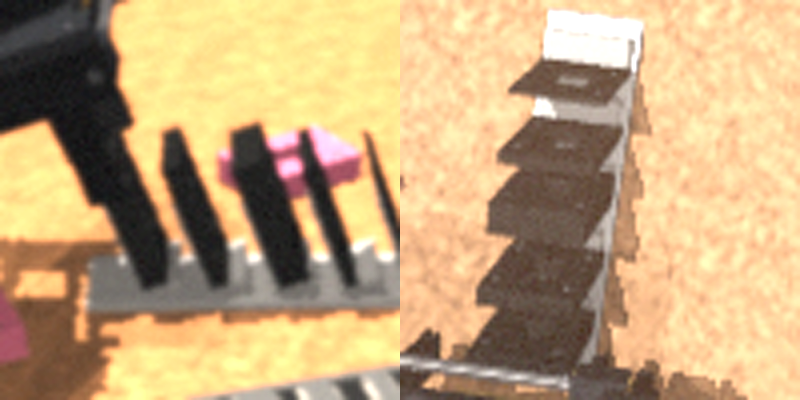

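The finger stands flush beside pad 1 in both views, so I'll grip it.

```bash
python3 -m jog '[[0,0,0,0,0,0,0.05],[0,0,0,0,0,0,0.05],[0,0,0,0,0,0,0.05],[0,0,0,0,0,0,0.05],[0,0,0,0,0,0,0.05],[0,0,0,0,0,0,0.05],[0,0,0,0,0,0,0.05]]' 25; python3 -c "
from plan import *
a=show('gr',*rack(0,49));a=show('up',*rack(0,49,130))"
```

```text
time_s: 2.7
tool_pos: [0.4329, 0.2405, 0.0615]
tool_rot: [179.9, 20.1, 171.3]
force: [-0.8, 0.1, 2.8]
grip_width: 0.0553
grasp_force: 25.0
gr tgt [0.4316 0.2402 0.0608] | shift now-axes mm [ 1.4 -0.6  0.3] | turn [ 0.001  0.001 -0.001] | shift after-turn axes [ 1.4 -0.6  0.3]
up tgt [0.4316 0.2402 0.1908] | shift now-axes mm [ -43.2   -0.4 -121.8] | turn [ 0.001  0.001 -0.001] | shift after-turn axes [ -43.2   -0.6 -121.8]
```

```bash
python3 -m jog '[[0,0,-0.01,0,0,0,0.05],[0,0,-0.02,0,0,0,0.05],[0,0,-0.02,0,0,0,0.05],[0,0,-0.025,0,0,0,0.05],[0,0,-0.025,0,0,0,0.05],[0,0,-0.02,0,0,0,0.05],[0,0,0,-0.012,0.087,-0.067,0.05],[0,0,0,-0.012,0.087,-0.067,0.05],[0,0,0,-0.012,0.087,-0.067,0.05],[0,0,0,-0.012,0.087,-0.067,0.05],[0,0,0,0,0,0,0.05],[0,0,0,0,0,0,0.05]]'; python3 -c "
from plan import *
a=show('tub',*tub(4,115,1.4))"
```

```text
time_s: 3.7
tool_pos: [0.3926, 0.2464, 0.1737]
tool_rot: [179.9, 0.0, -173.4]
force: [-0.8, -0.4, -1.6]
grip_width: 0.0556
grasp_force: 24.9
tub tgt [0.5554 0.0125 0.115 ] | shift now-axes mm [-134.6 -251.2   58.6] | turn [ 0.001  0.001 -0.003] | shift after-turn axes [-133.9 -251.6   58.7]
```

```bash
python3 -m jog '[[-0.0134,-0.0251,0,0,0,0,0.05],[-0.0134,-0.0251,0,0,0,0,0.05],[-0.0134,-0.0251,0,0,0,0,0.05],[-0.0134,-0.0251,0,0,0,0,0.05],[-0.0134,-0.0251,0,0,0,0,0.05],[-0.0134,-0.0251,0,0,0,0,0.05],[-0.0134,-0.0251,0,0,0,0,0.05],[-0.0134,-0.0251,0.01,0,0,0,0.05],[-0.0134,-0.0251,0.024,0,0,0,0.05],[-0.0134,-0.0251,0.025,0,0,-0.003,0.05],[0,0,0,0,0,0,0.05],[0,0,0,0,0,0,0.05]]'; python3 -c "
from plan import *
a=show('tub',*tub(4,115,1.4))
for n in('side','top'):
  im=env.read_camera(n); x,y=(210,150) if n=='side' else (235,145)
  cv2.imwrite(f'pics/g_{n}.png',cv2.resize(im[y:y+110,x:x+110],None,fx=3.6,fy=3.6,interpolation=cv2.INTER_CUBIC))
a=np.hstack([cv2.imread('pics/g_side.png'),cv2.imread('pics/g_top.png')]);cv2.imwrite('pics/g2.png',cv2.convertScaleAbs(a,alpha=1.5,beta=15))"
```

```text
time_s: 4.7
tool_pos: [0.5529, 0.0131, 0.1127]
tool_rot: [179.9, -0.2, -173.2]
force: [-0.3, 0.7, -0.7]
grip_width: 0.0559
grasp_force: 24.9
tub tgt [0.5554 0.0125 0.115 ] | shift now-axes mm [-2.4 -0.9 -2.3] | turn [ 0.002 -0.003  0.001] | shift after-turn axes [-2.4 -0.9 -2.3]
```

View pics/g2.png

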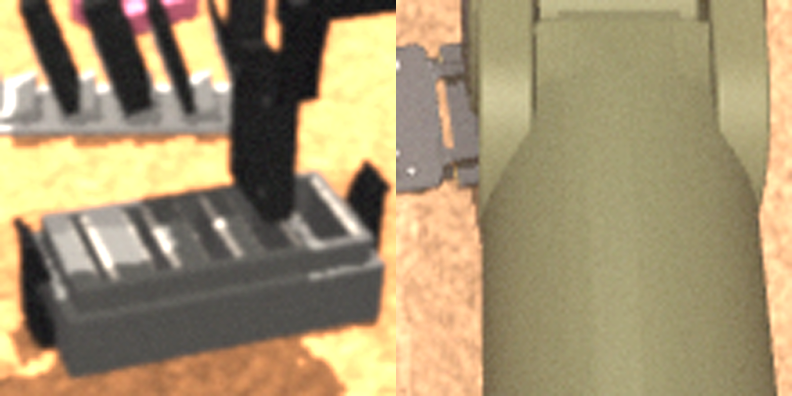

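Pad 1 hangs upright over slot 4 at about (265,190) in the crop. Now lowering in steps while watching force.

```bash
python3 -m jog '[[-0.001,-0.0005,0,0,0,0,0.05],[0,0,0.005,0,0,0,0.05],[0,0,0.005,0,0,0,0.05],[0,0,0.003,0,0,0,0.05],[0,0,0.003,0,0,0,0.05],[0,0,0,0,0,0,0.05],[0,0,0,0,0,0,0.05]]'; python3 -c "
from plan import *
a=show('tub',*tub(4,99,1.4))"; python3 -m jog '[[0,0,0.003,0,0,0,0.05],[0,0,0.003,0,0,0,0.05],[0,0,0.003,0,0,0,0.05],[0,0,0,0,0,0,0.05]]';  python3 -c "
from plan import *
a=show('tub',*tub(4,90,1.4))"
```

```text
time_s: 5.38
tool_pos: [0.5559, 0.0131, 0.0982]
tool_rot: [179.9, 0.0, -173.0]
force: [0.6, 0.4, -1.5]
grip_width: 0.0556
grasp_force: 24.9
tub tgt [0.5554 0.0125 0.099 ] | shift now-axes mm [ 0.6 -0.6 -0.8] | turn [0.002 0.    0.003] | shift after-turn axes [ 0.6 -0.6 -0.8]
time_s: 5.72
tool_pos: [0.5556, 0.0131, 0.0887]
tool_rot: [179.9, -0.0, -173.0]
force: [-0.5, -0.8, -1.0]
grip_width: 0.0558
grasp_force: 24.9
tub tgt [0.5554 0.0125 0.09  ] | shift now-axes mm [ 0.3 -0.6 -1.3] | turn [ 0.002 -0.001  0.003] | shift after-turn axes [ 0.3 -0.6 -1.3]
```

```bash
python3 -m jog '[[0,0,0.005,0,0,0,0.05],[0,0,0.005,0,0,0,0.05],[0,0,0.005,0,0,0,0.05],[0,0,0.005,0,0,0,0.05],[0,0,0.005,0,0,0,0.05],[0,0,0.004,0,0,0,0.05],[0,0,0,0,0,0,0.05]]'; python3 -m jog '[[0,0,0.002,0,0,0,0.05],[0,0,0.002,0,0,0,0.05],[0,0,0,0,0,0,0.05]]'
```

```text
time_s: 6.3
tool_pos: [0.5555, 0.0132, 0.0594]
tool_rot: [179.9, -0.0, -173.0]
force: [-0.1, 0.2, -1.3]
grip_width: 0.0558
grasp_force: 24.9
time_s: 6.55
tool_pos: [0.556, 0.0132, 0.0562]
tool_rot: [179.9, 0.0, -173.0]
force: [-0.9, 0.0, -1.2]
grip_width: 0.0553
grasp_force: 24.9
```

```bash
python3 -m jog '[[0,0,0,0,0,0,0.087],[0,0,0,0,0,0,0.087],[0,0,0,0,0,0,0.087],[0,0,0,0,0,0,0.087],[0,0,-0.015,0,0,0,0.087],[0,0,-0.03,0,0,0,0.087],[0,0,-0.03,0,0,0,0.087],[0,0,-0.03,0,0,0,0.087],[0,0,-0.01,0,0,0,0.087],[0,0,0,0,0,0,0.087]]';python3 -c "
from plan import *
a=show('pre',*rack(1,139))
im=env.read_camera('side')
cv2.imwrite('pics/s3.png',cv2.convertScaleAbs(cv2.resize(im[130:255,180:330],None,fx=4,fy=4,interpolation=cv2.INTER_CUBIC),alpha=1.5,beta=15))"
```

```text
time_s: 7.38
tool_pos: [0.5585, 0.0131, 0.175]
tool_rot: [179.9, 0.4, -173.0]
force: [0.2, 0.1, -0.4]
grip_width: 0.087
grasp_force: 0.0
pre tgt [0.4388 0.2391 0.1446] | shift now-axes mm [ 91.4 238.8  30.3] | turn [ 0.051 -0.341  0.27 ] | shift after-turn axes [153.6 205.3 -23.7]
```

View pics/s3.png

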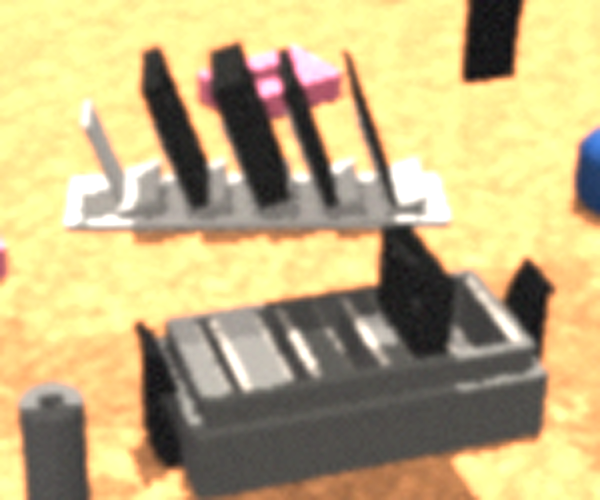

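Pad 1 stands in slot 4 at about (415,290), and the other four pads are undisturbed. Seat 2 is next.

```bash
python3 -m jog '[[0.0114,0.0298,0,0,0,0,0.087],[0.0114,0.0298,0,0,0,0,0.087],[0.0114,0.0298,0,0,0,0,0.087],[0.0114,0.0298,0,0,0,0,0.087],[0.0114,0.0298,0.005,0,0,0,0.087],[0.0114,0.0298,0.005,0,0,0,0.087],[0.0114,0.0298,0.005,0,0,0,0.087],[0.0114,0.0298,0.005,0,0,0,0.087]]';python3 -m jog '[[0,0,0,0.0128,-0.0853,0.0675,0.087],[0,0,0,0.0128,-0.0853,0.0675,0.087],[0,0,0,0.0128,-0.0853,0.0675,0.087],[0,0,0,0.0128,-0.0853,0.0675,0.087],[0,0,0,0,0,0,0.087],[0,0,0,0,0,0,0.087],[0,0,0,0,0,0,0.087]]';python3 -c "
from plan import *
a=show('gr',*rack(1,49))"
```

```text
time_s: 8.1
tool_pos: [0.4343, 0.2391, 0.1495]
tool_rot: [180.0, -0.1, -173.0]
force: [1.0, 0.5, 0.1]
grip_width: 0.0872
grasp_force: 0.0
time_s: 8.68
tool_pos: [0.4366, 0.2378, 0.151]
tool_rot: [-179.7, 19.5, 171.5]
force: [0.5, -0.2, 0.8]
grip_width: 0.087
grasp_force: 0.0
gr tgt [0.4693 0.2344 0.0601] | shift now-axes mm [-0.6  1.9 96.7] | turn [-0.003 -0.009  0.004] | shift after-turn axes [ 0.3  1.6 96.7]
```

```bash
python3 -m jog '[[0,0.0015,0.006,-0.003,-0.007,0.003,0.087],[0,0,0.018,0,0,0,0.087],[0,0,0.018,0,0,0,0.087],[0,0,0.018,0,0,0,0.087],[0,0,0.018,0,0,0,0.087],[0,0,0.012,0,0,0,0.087],[0,0,0.0065,0,0,0,0.087],[0,0,0,0,0,0,0.087],[0,0,0,0,0,0,0.087],[0,0,0,0,0,0,0.087]]';python3 -c "
from plan import *
a=show('gr',*rack(1,49))"; python3 -m jog '[[0,0,0,0,0,0,0.05],[0,0,0,0,0,0,0.05],[0,0,0,0,0,0,0.05],[0,0,0,0,0,0,0.05],[0,0,0,0,0,0,0.05],[0,0,0,0,0,0,0.05]]' 25; python3 -c "
from plan import *
a=show('gr',*rack(1,49))"
```

```text
time_s: 9.52
tool_pos: [0.47, 0.2354, 0.0619]
tool_rot: [179.9, 20.1, 171.2]
force: [-0.0, 1.5, -0.0]
grip_width: 0.087
grasp_force: 0.0
gr tgt [0.4693 0.2344 0.0601] | shift now-axes mm [ 1.1 -1.1  1.5] | turn [ 0.002  0.    -0.002] | shift after-turn axes [ 1.1 -1.1  1.5]
time_s: 10.02
tool_pos: [0.4694, 0.2349, 0.0613]
tool_rot: [179.9, 20.0, 171.2]
force: [-0.3, -1.2, 0.4]
grip_width: 0.0555
grasp_force: 23.7
gr tgt [0.4693 0.2344 0.0601] | shift now-axes mm [ 0.4 -0.5  1.2] | turn [ 0.001 -0.    -0.001] | shift after-turn axes [ 0.4 -0.5  1.2]
```

```bash
python3 -m jog '[[0,0,-0.01,0,0,0,0.05],[0,0,-0.02,0,0,0,0.05],[0,0,-0.02,0,0,0,0.05],[0,0,-0.025,0,0,0,0.05],[0,0,-0.025,0,0,0,0.05],[0,0,-0.02,0,0,0,0.05],[0,0,0,-0.012,0.087,-0.067,0.05],[0,0,0,-0.012,0.087,-0.067,0.05],[0,0,0,-0.012,0.087,-0.067,0.05],[0,0,0,-0.012,0.087,-0.067,0.05],[0,0,0,0,0,0,0.05],[0,0,0,0,0,0,0.05]]'; python3 -c "
from plan import *
a=show('tub',*tub(3,150,0.4))"
```

```text
time_s: 11.02
tool_pos: [0.4293, 0.2408, 0.1738]
tool_rot: [180.0, 0.0, -173.4]
force: [-0.1, -0.9, -1.1]
grip_width: 0.0555
grasp_force: 25.0
tub tgt [0.5226 0.0085 0.15  ] | shift now-axes mm [ -66.  -241.4   23.6] | turn [ 0.001  0.    -0.004] | shift after-turn axes [ -65.1 -241.6   23.8]
```

```bash
python3 -m jog '[[-0.0065,-0.0242,0,0,0,0,0.05],[-0.0065,-0.0242,0,0,0,0,0.05],[-0.0065,-0.0242,0,0,0,0,0.05],[-0.0065,-0.0242,0,0,0,0,0.05],[-0.0065,-0.0242,0,0,0,0,0.05],[-0.0065,-0.0242,0,0,0,0,0.05],[-0.0065,-0.0242,0,0,0,0,0.05],[-0.0065,-0.0242,0,0,0,0,0.05],[-0.0065,-0.0242,0.012,0,0,0,0.05],[-0.0065,-0.0242,0.012,0,0,-0.003,0.05],[0,0,0,0,0,0,0.05]]';python3 -m jog '[[0,0,0.015,0,0,0,0.05],[0,0,0.015,0,0,0,0.05],[0,0,0.008,0,0,0,0.05],[0,0,0.004,0,0,0,0.05],[0,0,0,0,0,0,0.05],[0,0,0,0,0,0,0.05],[0,0,0,0,0,0,0.05]]'; python3 -c "
from plan import *
a=show('tub',*tub(3,100,0.4))"
```

```text
time_s: 11.93
tool_pos: [0.5206, 0.0039, 0.1478]
tool_rot: [-179.9, -0.1, -173.4]
force: [0.1, -0.1, -1.1]
grip_width: 0.0553
grasp_force: 25.0
time_s: 12.52
tool_pos: [0.5225, 0.0091, 0.1084]
tool_rot: [179.9, 0.1, -173.0]
force: [-0.0, -0.3, -1.2]
grip_width: 0.0558
grasp_force: 25.0
tub tgt [0.5226 0.0085 0.1   ] | shift now-axes mm [-0.1 -0.6  8.4] | turn [0.002 0.002 0.003] | shift after-turn axes [-0.1 -0.5  8.4]
```

```bash
python3 -m jog '[[0,0,0.006,0,0,0,0.05],[0,0,0.005,0,0,0,0.05],[0,0,0.004,0,0,0,0.05],[0,0,0.004,0,0,0,0.05],[0,0,0,0,0,0,0.05]]'
```

```text
time_s: 12.93
tool_pos: [0.5213, 0.0087, 0.0874]
tool_rot: [179.9, -0.1, -173.0]
force: [0.1, 0.7, -1.1]
grip_width: 0.0553
grasp_force: 25.0
```

```bash
python3 -m jog '[[0,0,0.006,0,0,0,0.05],[0,0,0.006,0,0,0,0.05],[0,0,0.006,0,0,0,0.05],[0,0,0.006,0,0,0,0.05],[0,0,0.004,0,0,0,0.05],[0,0,0.003,0,0,0,0.05],[0,0,0,0,0,0,0.05],[0,0,0,0,0,0,0.05]]'; python3 -m jog '[[0,0,0,0,0,0,0.087],[0,0,0,0,0,0,0.087],[0,0,0,0,0,0,0.087],[0,0,0,0,0,0,0.087],[0,0,-0.015,0,0,0,0.087],[0,0,-0.03,0,0,0,0.087],[0,0,-0.03,0,0,0,0.087],[0,0,-0.03,0,0,0,0.087],[0,0,-0.01,0,0,0,0.087],[0,0,0,0,0,0,0.087]]';python3 -c "
from plan import *
a=show('pre',*rack(2,139))"
```

```text
time_s: 13.6
tool_pos: [0.5219, 0.0088, 0.0573]
tool_rot: [179.9, -0.0, -173.0]
force: [0.0, -0.5, -1.0]
grip_width: 0.0554
grasp_force: 25.0
time_s: 14.43
tool_pos: [0.5242, 0.0088, 0.1757]
tool_rot: [179.8, 0.4, -173.0]
force: [-0.3, -0.6, -0.3]
grip_width: 0.0872
grasp_force: 0.0
pre tgt [0.4821 0.2325 0.146 ] | shift now-axes mm [ 14.8 227.1  30.3] | turn [ 0.052 -0.342  0.27 ] | shift after-turn axes [ 81.  214.8   2. ]
```

```bash
python3 -m jog '[[0.0017,0.0284,0,0,0,0,0.087],[0.0017,0.0284,0,0,0,0,0.087],[0.0017,0.0284,0,0,0,0,0.087],[0.0017,0.0284,0,0,0,0,0.087],[0.0017,0.0284,0.005,0,0,0,0.087],[0.0017,0.0284,0.005,0,0,0,0.087],[0.0017,0.0284,0.005,0,0,0,0.087],[0.0017,0.0284,0.005,0,0,0,0.087]]';python3 -m jog '[[0,0,0,0.0128,-0.0865,0.0675,0.087],[0,0,0,0.0128,-0.0865,0.0675,0.087],[0,0,0,0.0128,-0.0865,0.0675,0.087],[0,0,0,0.0128,-0.0865,0.0675,0.087],[0,0,0,0,0,0,0.087],[0,0,0,0,0,0,0.087],[0,0,0,0,0,0,0.087],[0,0,0,0,0,0,0.087]]';python3 -c "
from plan import *
a=show('gr',*rack(2,49))"
```

```text
time_s: 15.1
tool_pos: [0.4794, 0.2334, 0.1508]
tool_rot: [179.9, -0.1, -173.0]
force: [-0.1, 0.4, 0.8]
grip_width: 0.0873
grasp_force: 0.0
time_s: 15.77
tool_pos: [0.4819, 0.2316, 0.1529]
tool_rot: [-179.8, 19.6, 171.5]
force: [0.9, -0.4, -0.2]
grip_width: 0.087
grasp_force: 0.0
gr tgt [0.5126 0.2278 0.0615] | shift now-axes mm [ 1.6  1.1 96.4] | turn [-0.002 -0.007  0.003] | shift after-turn axes [ 2.4  0.9 96.4]
```

```bash
python3 -m jog '[[0.003,0.0004,0.006,-0.002,-0.006,0.003,0.087],[0,0,0.018,0,0,0,0.087],[0,0,0.018,0,0,0,0.087],[0,0,0.018,0,0,0,0.087],[0,0,0.018,0,0,0,0.087],[0,0,0.012,0,0,0,0.087],[0,0,0.0075,0,0,0,0.087],[0,0,0,0,0,0,0.087],[0,0,0,0,0,0,0.087],[0,0,0,0,0,0,0.087]]'; python3 -m jog '[[0,0,0,0,0,0,0.05],[0,0,0,0,0,0,0.05],[0,0,0,0,0,0,0.05],[0,0,0,0,0,0,0.05],[0,0,0,0,0,0,0.05],[0,0,0,0,0,0,0.05]]' 25; python3 -c "
from plan import *
a=show('gr',*rack(2,49))"
```

```text
time_s: 16.6
tool_pos: [0.5115, 0.2285, 0.0609]
tool_rot: [179.9, 20.1, 171.4]
force: [-0.5, -0.7, 0.4]
grip_width: 0.087
grasp_force: 0.0
time_s: 17.1
tool_pos: [0.511, 0.2279, 0.0603]
tool_rot: [-180.0, 20.0, 171.4]
force: [0.2, -0.7, 1.0]
grip_width: 0.0557
grasp_force: 25.1
gr tgt [0.5126 0.2278 0.0615] | shift now-axes mm [-1.8  0.1 -0.6] | turn [ 0.    -0.001  0.001] | shift after-turn axes [-1.8  0.1 -0.6]
```

```bash
python3 -m jog '[[0,0,-0.01,0,0,0,0.05],[0,0,-0.02,0,0,0,0.05],[0,0,-0.02,0,0,0,0.05],[0,0,-0.025,0,0,0,0.05],[0,0,-0.025,0,0,0,0.05],[0,0,-0.02,0,0,0,0.05],[0,0,0,-0.012,0.087,-0.068,0.05],[0,0,0,-0.012,0.087,-0.068,0.05],[0,0,0,-0.012,0.087,-0.068,0.05],[0,0,0,-0.012,0.087,-0.068,0.05],[0,0,0,0,0,0,0.05],[0,0,0,0,0,0,0.05]]'; python3 -c "
from plan import *
a=show('tub',*tub(5,150,-1.8))"
```

```text
time_s: 18.1
tool_pos: [0.471, 0.2337, 0.1725]
tool_rot: [-179.9, 0.0, -173.2]
force: [-1.6, 1.1, -1.8]
grip_width: 0.0557
grasp_force: 24.9
tub tgt [0.584  0.0159 0.15  ] | shift now-axes mm [ -86.2 -229.7   23.1] | turn [-0.002  0.001  0.001] | shift after-turn axes [ -86.4 -229.7   22.5]
```

```bash
python3 -m jog '[[-0.0086,-0.023,0,0,0,0,0.05],[-0.0086,-0.023,0,0,0,0,0.05],[-0.0086,-0.023,0,0,0,0,0.05],[-0.0086,-0.023,0,0,0,0,0.05],[-0.0086,-0.023,0,0,0,0,0.05],[-0.0086,-0.023,0,0,0,0,0.05],[-0.0086,-0.023,0,0,0,0,0.05],[-0.0086,-0.023,0,0,0,0,0.05],[-0.0086,-0.023,0.012,0,0,0,0.05],[-0.0086,-0.023,0.011,0,0,0.001,0.05],[0,0,0,0,0,0,0.05],[0,0,0,0,0,0,0.05]]';python3 -m jog '[[0,0,0.015,0,0,0,0.05],[0,0,0.015,0,0,0,0.05],[0,0,0.008,0,0,0,0.05],[0,0,0.004,0,0,0,0.05],[0,0,0,0,0,0,0.05],[0,0,0,0,0,0,0.05],[0,0,0,0,0,0,0.05]]'; python3 -c "
from plan import *
a=show('tub',*tub(5,100,-1.8))"
```

```text
time_s: 19.1
tool_pos: [0.5826, 0.016, 0.1494]
tool_rot: [-180.0, -0.0, -173.2]
force: [0.7, 1.0, -1.0]
grip_width: 0.0557
grasp_force: 24.9
time_s: 19.68
tool_pos: [0.5846, 0.017, 0.109]
tool_rot: [180.0, 0.1, -173.0]
force: [0.3, 0.6, -0.3]
grip_width: 0.0557
grasp_force: 24.9
tub tgt [0.584  0.0159 0.1   ] | shift now-axes mm [ 0.8 -1.   9. ] | turn [0.    0.002 0.004] | shift after-turn axes [ 0.8 -1.   9. ]
```

```bash
python3 -m jog '[[0.0007,-0.001,0.006,0,0,0.002,0.05],[0,0,0.005,0,0,0,0.05],[0,0,0.004,0,0,0,0.05],[0,0,0.004,0,0,0,0.05],[0,0,0,0,0,0,0.05],[0,0,0,0,0,0,0.05]]'
```

```text
time_s: 20.18
tool_pos: [0.5833, 0.0154, 0.0886]
tool_rot: [-180.0, -0.0, -173.1]
force: [-0.0, -0.3, -1.3]
grip_width: 0.0556
grasp_force: 24.9
```

```bash
python3 -m jog '[[0,0,0.006,0,0,0,0.05],[0,0,0.006,0,0,0,0.05],[0,0,0.006,0,0,0,0.05],[0,0,0.006,0,0,0,0.05],[0,0,0.005,0,0,0,0.05],[0,0,0.003,0,0,0,0.05],[0,0,0,0,0,0,0.05],[0,0,0,0,0,0,0.05]]'; python3 -m jog '[[0,0,0,0,0,0,0.087],[0,0,0,0,0,0,0.087],[0,0,0,0,0,0,0.087],[0,0,0,0,0,0,0.087],[0,0,-0.015,0,0,0,0.087],[0,0,-0.03,0,0,0,0.087],[0,0,-0.03,0,0,0,0.087],[0,0,-0.03,0,0,0,0.087],[0,0,-0.01,0,0,0,0.087],[0,0,0,0,0,0,0.087]]';python3 -c "
from plan import *
a=show('pre',*rack(3,139))"
```

```text
time_s: 20.85
tool_pos: [0.5834, 0.0154, 0.0568]
tool_rot: [-180.0, 0.0, -173.1]
force: [0.7, 0.3, -1.8]
grip_width: 0.0557
grasp_force: 24.9
time_s: 21.68
tool_pos: [0.5857, 0.0156, 0.1756]
tool_rot: [180.0, 0.4, -173.1]
force: [-0.0, 1.0, -0.1]
grip_width: 0.0867
grasp_force: 0.0
pre tgt [0.516  0.2273 0.1439] | shift now-axes mm [ 44.1 218.5  31.4] | turn [ 0.049 -0.341  0.268] | shift after-turn axes [105.6 198.8  -4.9]
```

```bash
python3 -m jog '[[0.0057,0.0273,0,0,0,0,0.087],[0.0057,0.0273,0,0,0,0,0.087],[0.0057,0.0273,0,0,0,0,0.087],[0.0057,0.0273,0,0,0,0,0.087],[0.0057,0.0273,0.005,0,0,0,0.087],[0.0057,0.0273,0.005,0,0,0,0.087],[0.0057,0.0273,0.005,0,0,0,0.087],[0.0057,0.0273,0.005,0,0,0,0.087]]';python3 -m jog '[[0,0,0,0.0122,-0.087,0.067,0.087],[0,0,0,0.0122,-0.087,0.067,0.087],[0,0,0,0.0122,-0.087,0.067,0.087],[0,0,0,0.0122,-0.087,0.067,0.087],[0,0,0,0,0,0,0.087],[0,0,0,0,0,0,0.087],[0,0,0,0,0,0,0.087],[0,0,0,0,0,0,0.087]]';python3 -c "
from plan import *
a=show('gr',*rack(3,49))"
```

```text
time_s: 22.35
tool_pos: [0.5103, 0.2278, 0.1499]
tool_rot: [-179.9, -0.1, -173.1]
force: [-0.4, -0.2, 0.3]
grip_width: 0.0869
grasp_force: 0.0
time_s: 23.02
tool_pos: [0.5132, 0.2259, 0.152]
tool_rot: [-179.8, 19.7, 171.7]
force: [1.4, -0.2, -0.9]
grip_width: 0.0871
grasp_force: 0.0
gr tgt [0.5465 0.2226 0.0594] | shift now-axes mm [-0.4  2.  98.4] | turn [-0.002 -0.007  0.006] | shift after-turn axes [ 0.3  1.8 98.4]
```

```bash
python3 -m jog '[[0.0004,0.0012,0.006,-0.002,-0.005,0.005,0.087],[0,0,0.018,0,0,0,0.087],[0,0,0.018,0,0,0,0.087],[0,0,0.018,0,0,0,0.087],[0,0,0.018,0,0,0,0.087],[0,0,0.012,0,0,0,0.087],[0,0,0.0085,0,0,0,0.087],[0,0,0,0,0,0,0.087],[0,0,0,0,0,0,0.087],[0,0,0,0,0,0,0.087]]'; python3 -m jog '[[0,0,0,0,0,0,0.05],[0,0,0,0,0,0,0.05],[0,0,0,0,0,0,0.05],[0,0,0,0,0,0,0.05],[0,0,0,0,0,0,0.05],[0,0,0,0,0,0,0.05]]' 25; python3 -c "
from plan import *
a=show('gr',*rack(3,49))"
```

```text
time_s: 23.85
tool_pos: [0.5456, 0.2231, 0.0598]
tool_rot: [179.9, 20.0, 171.4]
force: [-0.1, 0.9, 0.6]
grip_width: 0.0871
grasp_force: 0.0
time_s: 24.35
tool_pos: [0.545, 0.2228, 0.0592]
tool_rot: [180.0, 20.0, 171.4]
force: [-1.4, -0.3, 1.3]
grip_width: 0.0557
grasp_force: 19.5
gr tgt [0.5465 0.2226 0.0594] | shift now-axes mm [-1.5  0.1  0.4] | turn [ 0.001 -0.001  0.001] | shift after-turn axes [-1.5  0.1  0.4]
```

```bash
python3 -m jog '[[0,0,0,0,0,0,0.05],[0,0,-0.01,0,0,0,0.05],[0,0,-0.02,0,0,0,0.05],[0,0,-0.02,0,0,0,0.05],[0,0,-0.025,0,0,0,0.05],[0,0,-0.025,0,0,0,0.05],[0,0,-0.02,0,0,0,0.05],[0,0,0,-0.012,0.087,-0.067,0.05],[0,0,0,-0.012,0.087,-0.067,0.05],[0,0,0,-0.012,0.087,-0.067,0.05],[0,0,0,-0.012,0.087,-0.067,0.05],[0,0,0,0,0,0,0.05]]'; python3 -m jog '[[0,0,0,0,0,0,0.05]]'; python3 -c "
from plan import *
a=show('tub',*tub(2,150,-1.5))"
```

```text
time_s: 25.35
tool_pos: [0.5073, 0.2276, 0.1717]
tool_rot: [-179.9, 0.1, -173.3]
force: [0.1, 0.2, -0.8]
grip_width: 0.0554
grasp_force: 25.0
time_s: 25.43
tool_pos: [0.5051, 0.2281, 0.1714]
tool_rot: [-179.9, 0.2, -173.5]
force: [-0.7, 1.1, -2.2]
grip_width: 0.0555
grasp_force: 25.0
tub tgt [0.4889 0.0045 0.15  ] | shift now-axes mm [  41.6 -220.3   21.7] | turn [-0.002  0.003 -0.005] | shift after-turn axes [  42.6 -220.1   21.4]
```

```bash
python3 -m jog '[[0.0042,-0.022,0,0,0,0,0.05],[0.0042,-0.022,0,0,0,0,0.05],[0.0042,-0.022,0,0,0,0,0.05],[0.0042,-0.022,0,0,0,0,0.05],[0.0042,-0.022,0,0,0,0,0.05],[0.0042,-0.022,0,0,0,0,0.05],[0.0042,-0.022,0,0,0,0,0.05],[0.0042,-0.022,0,0,0,0,0.05],[0.0042,-0.022,0.012,0,0,0,0.05],[0.0042,-0.022,0.01,0,0.002,-0.003,0.05],[0,0,0,0,0,0,0.05],[0,0,0,0,0,0,0.05]]';python3 -m jog '[[0,0,0.015,0,0,0,0.05],[0,0,0.015,0,0,0,0.05],[0,0,0.008,0,0,0,0.05],[0,0,0.004,0,0,0,0.05],[0,0,0,0,0,0,0.05],[0,0,0,0,0,0,0.05],[0,0,0,0,0,0,0.05]]'; python3 -c "
from plan import *
a=show('tub',*tub(2,100,-1.5))"
```

```text
time_s: 26.43
tool_pos: [0.4871, 0.0054, 0.1493]
tool_rot: [179.9, 0.0, -173.2]
force: [-0.5, 0.0, -1.0]
grip_width: 0.0552
grasp_force: 25.0
time_s: 27.02
tool_pos: [0.4892, 0.0059, 0.1084]
tool_rot: [180.0, 0.1, -173.1]
force: [0.3, -1.7, -0.3]
grip_width: 0.0556
grasp_force: 25.0
tub tgt [0.4889 0.0045 0.1   ] | shift now-axes mm [ 0.5 -1.3  8.4] | turn [0.001 0.002 0.002] | shift after-turn axes [ 0.4 -1.3  8.4]
```

```bash
python3 -m jog '[[0.0005,-0.0012,0.006,0,0,0.001,0.05],[0,0,0.005,0,0,0,0.05],[0,0,0.004,0,0,0,0.05],[0,0,0.004,0,0,0,0.05],[0,0,0,0,0,0,0.05],[0,0,0,0,0,0,0.05]]'
```

```text
time_s: 27.52
tool_pos: [0.488, 0.0042, 0.0882]
tool_rot: [180.0, -0.0, -173.2]
force: [0.0, -0.4, -0.8]
grip_width: 0.0553
grasp_force: 25.0
```

```bash
python3 -m jog '[[0,0,0.006,0,0,0,0.05],[0,0,0.006,0,0,0,0.05],[0,0,0.006,0,0,0,0.05],[0,0,0.006,0,0,0,0.05],[0,0,0.005,0,0,0,0.05],[0,0,0.003,0,0,0,0.05],[0,0,0,0,0,0,0.05],[0,0,0,0,0,0,0.05]]'; python3 -m jog '[[0,0,0,0,0,0,0.087],[0,0,0,0,0,0,0.087],[0,0,0,0,0,0,0.087],[0,0,0,0,0,0,0.087],[0,0,-0.015,0,0,0,0.087],[0,0,-0.03,0,0,0,0.087],[0,0,-0.03,0,0,0,0.087],[0,0,-0.03,0,0,0,0.087],[0,0,-0.01,0,0,0,0.087],[0,0,0,0,0,0,0.087]]';python3 -c "
from plan import *
a=show('pre',*rack(4,139))"
```

```text
time_s: 28.18
tool_pos: [0.4882, 0.0043, 0.0564]
tool_rot: [180.0, -0.0, -173.2]
force: [-0.1, -0.1, -1.0]
grip_width: 0.0552
grasp_force: 25.0
time_s: 29.02
tool_pos: [0.4904, 0.0046, 0.1745]
tool_rot: [179.9, 0.4, -173.1]
force: [-0.4, 0.4, -0.1]
grip_width: 0.0867
grasp_force: 0.0
pre tgt [0.5537 0.2215 0.1433] | shift now-axes mm [-88.6 207.8  32.2] | turn [ 0.05  -0.342  0.268] | shift after-turn axes [-17.3 224.1  39.6]
```

```bash
python3 -m jog '[[-0.011,0.026,0,0,0,0,0.087],[-0.011,0.026,0,0,0,0,0.087],[-0.011,0.026,0,0,0,0,0.087],[-0.011,0.026,0,0,0,0,0.087],[-0.011,0.026,0.005,0,0,0,0.087],[-0.011,0.026,0.005,0,0,0,0.087],[-0.011,0.026,0.005,0,0,0,0.087],[-0.011,0.026,0.005,0,0,0,0.087]]';python3 -m jog '[[0,0,0,0.0125,-0.087,0.067,0.087],[0,0,0,0.0125,-0.087,0.067,0.087],[0,0,0,0.0125,-0.087,0.067,0.087],[0,0,0,0.0125,-0.087,0.067,0.087],[0,0,0,0,0,0,0.087],[0,0,0,0,0,0,0.087],[0,0,0,0,0,0,0.087],[0,0,0,0,0,0,0.087]]';python3 -c "
from plan import *
a=show('gr',*rack(4,49))"
```

```text
time_s: 29.68
tool_pos: [0.55, 0.2221, 0.1491]
tool_rot: [-180.0, -0.1, -173.2]
force: [0.0, 0.4, 0.1]
grip_width: 0.0868
grasp_force: 0.0
time_s: 30.35
tool_pos: [0.552, 0.22, 0.1518]
tool_rot: [-179.7, 19.5, 171.8]
force: [0.2, -0.1, -0.3]
grip_width: 0.0872
grasp_force: 0.0
gr tgt [0.5842 0.2169 0.0587] | shift now-axes mm [ 0.5  2.1 98.5] | turn [-0.003 -0.01   0.008] | shift after-turn axes [ 1.5  1.8 98.5]
```

```bash
python3 -m jog '[[0.0003,0.0012,0.006,-0.002,-0.006,0.006,0.087],[0,0,0.018,0,0,0,0.087],[0,0,0.018,0,0,0,0.087],[0,0,0.018,0,0,0,0.087],[0,0,0.018,0,0,0,0.087],[0,0,0.012,0,0,0,0.087],[0,0,0.0085,0,0,0,0.087],[0,0,0,0,0,0,0.087],[0,0,0,0,0,0,0.087],[0,0,0,0,0,0,0.087]]'; python3 -m jog '[[0,0,0,0,0,0,0.05],[0,0,0,0,0,0,0.05],[0,0,0,0,0,0,0.05],[0,0,0,0,0,0,0.05],[0,0,0,0,0,0,0.05],[0,0,0,0,0,0,0.05],[0,0,0,0,0,0,0.05]]' 25; python3 -c "
from plan import *
a=show('gr',*rack(4,49))"
```

```text
time_s: 31.18
tool_pos: [0.5843, 0.2172, 0.0595]
tool_rot: [-180.0, 19.9, 171.4]
force: [-0.9, 0.2, 0.4]
grip_width: 0.0866
grasp_force: 0.0
time_s: 31.77
tool_pos: [0.5837, 0.217, 0.0589]
tool_rot: [-180.0, 19.8, 171.4]
force: [-1.9, 0.2, 1.4]
grip_width: 0.0547
grasp_force: 25.0
gr tgt [0.5842 0.2169 0.0587] | shift now-axes mm [-0.5 -0.   0.4] | turn [-0.    -0.004  0.002] | shift after-turn axes [-0.5 -0.   0.4]
```

```bash
python3 -m jog '[[0,0,-0.01,0,0,0,0.05],[0,0,-0.02,0,0,0,0.05],[0,0,-0.02,0,0,0,0.05],[0,0,-0.025,0,0,0,0.05],[0,0,-0.025,0,0,0,0.05],[0,0,-0.02,0,0,0,0.05],[0,0,0,-0.012,0.087,-0.068,0.05],[0,0,0,-0.012,0.087,-0.068,0.05],[0,0,0,-0.012,0.087,-0.068,0.05],[0,0,0,-0.012,0.087,-0.068,0.05],[0,0,0,0,0,0,0.05],[0,0,0,0,0,0,0.05]]'; python3 -m jog '[[0,0,0,0,0,0,0.05]]'; python3 -c "
from plan import *
a=show('tub',*tub(1,150,-.5))"
```

```text
time_s: 32.77
tool_pos: [0.5441, 0.2217, 0.1709]
tool_rot: [-179.7, 0.4, -173.6]
force: [-0.0, -0.2, -0.9]
grip_width: 0.055
grasp_force: 25.0
time_s: 32.85
tool_pos: [0.5426, 0.2227, 0.1713]
tool_rot: [-179.8, 0.4, -173.4]
force: [-0.1, -0.2, -0.4]
grip_width: 0.0548
grasp_force: 25.0
tub tgt [0.4582 0.0009 0.15  ] | shift now-axes mm [ 109.5 -210.7   21.3] | turn [-0.003  0.006 -0.004] | shift after-turn axes [ 110.2 -210.3   21.3]
```

```bash
python3 -m jog '[[0.011,-0.021,0,0,0,0,0.05],[0.011,-0.021,0,0,0,0,0.05],[0.011,-0.021,0,0,0,0,0.05],[0.011,-0.021,0,0,0,0,0.05],[0.011,-0.021,0,0,0,0,0.05],[0.011,-0.021,0,0,0,0,0.05],[0.011,-0.021,0,0,0,0,0.05],[0.011,-0.021,0,0,0,0,0.05],[0.011,-0.021,0.012,0,0,0,0.05],[0.011,-0.021,0.01,-0.002,0.006,-0.003,0.05],[0,0,0,0,0,0,0.05],[0,0,0,0,0,0,0.05]]';python3 -m jog '[[0,0,0.015,0,0,0,0.05],[0,0,0.015,0,0,0,0.05],[0,0,0.008,0,0,0,0.05],[0,0,0.004,0,0,0,0.05],[0,0,0,0,0,0,0.05],[0,0,0,0,0,0,0.05],[0,0,0,0,0,0,0.05]]'; python3 -c "
from plan import *
a=show('tub',*tub(1,100,-.5))"
```

```text
time_s: 33.85
tool_pos: [0.4571, 0.0016, 0.1491]
tool_rot: [179.8, 0.0, -173.2]
force: [-0.1, 1.2, 0.1]
grip_width: 0.0544
grasp_force: 25.0
time_s: 34.43
tool_pos: [0.4592, 0.0018, 0.108]
tool_rot: [-180.0, 0.1, -173.1]
force: [0.2, -0.2, -1.0]
grip_width: 0.0547
grasp_force: 25.0
tub tgt [0.4582 0.0009 0.1   ] | shift now-axes mm [ 1.1 -0.8  8. ] | turn [-0.     0.001  0.001] | shift after-turn axes [ 1.1 -0.8  8. ]
```

```bash
python3 -m jog '[[0.0006,-0.0008,0.006,0,0.001,0.001,0.05],[0,0,0.005,0,0,0,0.05],[0,0,0.004,0,0,0,0.05],[0,0,0.004,0,0,0,0.05],[0,0,0,0,0,0,0.05],[0,0,0,0,0,0,0.05]]'
```

```text
time_s: 34.93
tool_pos: [0.4575, 0.0008, 0.0878]
tool_rot: [-180.0, -0.1, -173.2]
force: [0.2, 1.4, -0.9]
grip_width: 0.0549
grasp_force: 24.9
```

```bash
python3 -m jog '[[0,0,0.006,0,0,0,0.05],[0,0,0.006,0,0,0,0.05],[0,0,0.006,0,0,0,0.05],[0,0,0.006,0,0,0,0.05],[0,0,0.005,0,0,0,0.05],[0,0,0.003,0,0,0,0.05],[0,0,0,0,0,0,0.05],[0,0,0,0,0,0,0.05]]'; python3 -m jog '[[0,0,0,0,0,0,0.087],[0,0,0,0,0,0,0.087],[0,0,0,0,0,0,0.087],[0,0,0,0,0,0,0.087],[0,0,-0.015,0,0,0,0.087],[0,0,-0.03,0,0,0,0.087],[0,0,-0.03,0,0,0,0.087],[0,0,-0.03,0,0,0,0.087],[0,0.02,-0.01,0,0,0,0.087],[0,0.03,0,0,0,0,0.087],[0,0.03,0,0,0,0,0.087],[0,0.03,0,0,0,0,0.087]]';python3 -m jog '[[0,0.03,0,0,0,0,0.087],[0,0.03,0,0,0,0,0.087],[0,0.03,0,0,0,0,0.087],[0,0,0,0,0,0,0.087]]'; python3 -c "
from plan import *
S=env.read_camera('side');cv2.imwrite('pics/side5.png',S);t=env.read_camera('top');cv2.imwrite('pics/top5.png',t)
a=cv2.resize(S[180:360,210:400],None,fx=3.1,fy=3.1,interpolation=cv2.INTER_CUBIC)
cv2.imwrite('pics/v5.png',cv2.convertScaleAbs(a,alpha=1.5,beta=15))
b=cv2.resize(t[130:250,250:420],None,fx=4.6,fy=4.6,interpolation=cv2.INTER_CUBIC)
cv2.imwrite('pics/v5t.png',cv2.convertScaleAbs(b,alpha=1.5,beta=15))"
```

```text
time_s: 35.6
tool_pos: [0.4575, 0.0006, 0.0559]
tool_rot: [-180.0, -0.1, -173.2]
force: [0.1, 1.7, -2.0]
grip_width: 0.0548
grasp_force: 24.9
time_s: 36.6
tool_pos: [0.4454, 0.1108, 0.172]
tool_rot: [180.0, 0.0, -173.3]
force: [0.7, 0.9, -0.5]
grip_width: 0.0869
grasp_force: 0.0
time_s: 36.93
tool_pos: [0.433, 0.2057, 0.1712]
tool_rot: [179.9, -0.0, -172.7]
force: [-0.3, 0.4, 0.7]
grip_width: 0.0872
grasp_force: 0.0
```

View pics/v5.png

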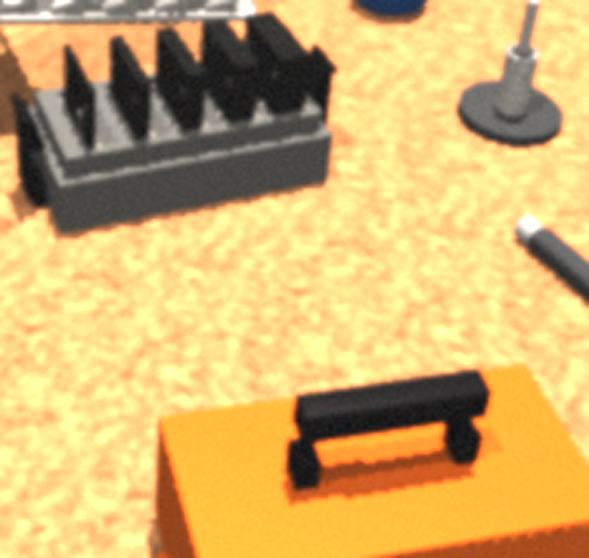

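View pics/v5t.png

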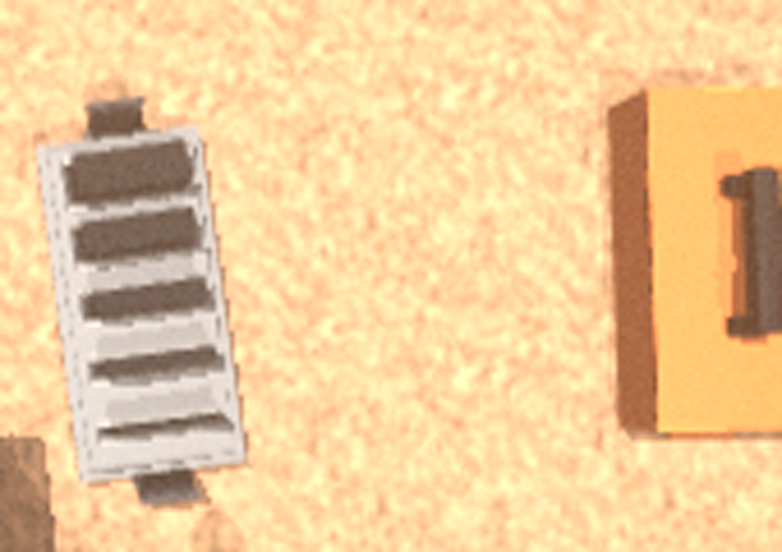

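All five pads stand in their slots at the same height, in thickness order. The lid has been knocked about 4 cm toward -y, so I'll fit it again from its orange silhouette in both views.

```bash
cat > lid.py <<'E'
from h import *
from scipy.optimize import minimize
def mask(im,n):
    h=cv2.cvtColor(im,cv2.COLOR_BGR2HSV); m=((h[...,1]>215)&(h[...,2]>60)&(h[...,0]<22)).astype(np.uint8)
    m=cv2.morphologyEx(m,cv2.MORPH_OPEN,np.ones((3,3)))
    k,l,st,_=cv2.connectedComponentsWithStats(m); i=1+np.argmax(st[1:,4])
    c=np.vstack(cv2.findContours((l==i).astype(np.uint8),0,2)[0]); return cv2.convexHull(c),st[i]
S=4
def fill(poly): 
    im=np.zeros((384*S,512*S),np.uint8); cv2.fillConvexPoly(im,np.round((poly.reshape(-1,2)+.5)*S).astype(np.int32),1); return im
box8=np.array([[sx*86.5,sy*42,z] for sx in(-1,1) for sy in(-1,1) for z in(0,64)],float)
def fitlid(ims,x0,z=0):
    M={}
    for n,im in ims.items():
        h=cv2.cvtColor(im,cv2.COLOR_BGR2HSV); hull,st=mask(im,n); print(n,st)
        M[n]=cv2.dilate(fill(hull),np.ones((S+1,S+1))) # contour runs through pixel centres: grow half a pixel
    def c(q):
        return sum(np.count_nonzero(M[n]!=fill(cv2.convexHull(proj(n,place(q,box8+[0,0,z])).astype(np.float32)))) for n in M)
    o=None
    for sc in(1,.3,.1):
        s=np.array([x0]+[np.array(x0)+d for d in np.diag([.02*sc,.02*sc,.1*sc])])
        o=minimize(c,x0,method="Nelder-Mead",options=dict(initial_simplex=s,xatol=1e-5,fatol=1)); x0=o.x
    print("lid",x0.round(4),np.degrees(x0[2]).round(2),"xor px",o.fun/S/S); return x0
if __name__=="__main__":
    ims={n:cv2.imread(f"pics/{n}5.png") for n in("side","top")}
    for k in(["top"],["side"],["side","top"]): L=fitlid({n:ims[n] for n in k},[.53,-.27,0.])
    out=[]
    hd=[[[sx*40,sy*7,94] for sx,sy in((-1,-1),(1,-1),(1,1),(-1,1),(-1,-1))]]
    for n,o in(("side",(240,255)),("top",(350,120))):
        c=cv2.convertScaleAbs(cv2.resize(ims[n][o[1]:o[1]+125,o[0]:o[0]+160],None,fx=2.5*2,fy=5,interpolation=cv2.INTER_CUBIC),alpha=1.3)
        draw(c,n,L,box(86.5,42,0,64)+hd,5,o); out.append(cv2.resize(c,None,fx=.5,fy=.5,interpolation=cv2.INTER_AREA))
    cv2.imwrite("pics/lid5.png",np.hstack(out))
E
python3 lid.py
```

```text
Traceback (most recent call last):
  File "lid.py", line 26, in <module>
    for k in(["top"],["side"],["side","top"]): L=fitlid({n:ims[n] for n in k},[.53,-.27,0.])
                                                 ~~~~~~^^^^^^^^^^^^^^^^^^^^^^^^^^^^^^^^^^^^^
  File "lid.py", line 15, in fitlid
    h=cv2.cvtColor(im,cv2.COLOR_BGR2HSV); hull,st=mask(im,n); print(n,st)
                                                  ~~~~^^^^^^
  File "lid.py", line 6, in mask
    k,l,st,_=cv2.connectedComponentsWithStats(m); i=1+np.argmax(st[1:,4])
                                                      ~~~~~~~~~^^^^^^^^^^
ValueError: attempt to get argmax of an empty sequence
```

```bash
python3 -c "
import cv2
t=cv2.imread('pics/top5.png');s=cv2.imread('pics/side5.png')
for im,p in((t,[(385,190),(395,165),(397,210),(387,160),(340,200),(350,150)]),(s,[(265,330),(300,365),(350,290),(300,260),(350,350)])):
  h=cv2.cvtColor(im,cv2.COLOR_BGR2HSV); print([(h[v,u].tolist()) for u,v in p])
"
```

```text
[[11, 172, 104], [14, 163, 188], [15, 162, 189], [11, 167, 107], [14, 113, 176], [14, 110, 187]]
[[11, 229, 175], [10, 228, 162], [13, 153, 205], [13, 154, 197], [13, 219, 235]]
```

```bash
sed -i "s/m=((h.*/t={'side':188,'top':139}[n]; m=((h[...,1]>t)\&(h[...,2]>60)\&(h[...,0]<22)).astype(np.uint8)/" lid.py; python3 lid.py
```

```text
top [ 382  149   48   77 3149]
lid [ 0.5329 -0.2881 -0.0187] -1.07 xor px 118.125
side [ 260  298  149   86 9611]
lid [ 0.5371 -0.2893 -0.0205] -1.18 xor px 202.875
side [ 260  298  149   86 9611]
top [ 382  149   48   77 3149]
lid [ 0.5365 -0.2892 -0.0198] -1.14 xor px 428.0
```

View pics/lid5.png

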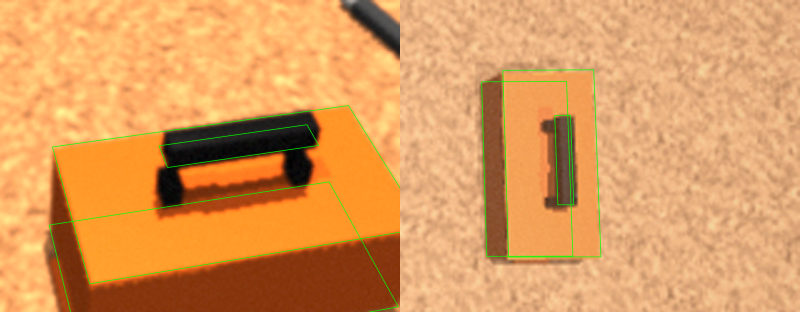

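The lid box fits in both views. The handle outline is a little off in the side view, so I'll fit the bar on its own.

```bash
python3 - <<'E'
from lid import *
ims={n:cv2.imread(f"pics/{n}5.png") for n in("side","top")}
L=np.array([.5365,-.2892,-.0198])
rois={"side":(240,255,400,345),"top":(383,155,425,222)}
for n,(a,b,c,d) in rois.items():
    v=cv2.cvtColor(ims[n],cv2.COLOR_BGR2HSV)[...,2]; m=np.zeros_like(v); m[b:d,a:c]=(v[b:d,a:c]<70)
    k,l,st,_=cv2.connectedComponentsWithStats(m);i=1+np.argmax(st[1:,4]);print(n,st[i])
    for z0,z1 in((78,94),(64,80),(92,108)):
        q=proj(n,place(L,[[sx*40,sy*7,z] for sx in(-1,1) for sy in(-1,1) for z in(z0,z1)]))
        print(z0,q.min(0).round(1),q.max(0).round(1))
E
```

```text
side [ 303  300   64   38 1155]
78 [301.9 304.3] [366.9 330.2]
64 [301.  311.8] [365.  337.7]
92 [302.9 296.5] [368.8 322.5]
top [411 183   4  19  32]
78 [408.6 165.5] [418.9 201.6]
64 [406.3 166.4] [416.4 201.9]
92 [410.9 164.7] [421.5 201.4]
```

```bash
cat >> plan.py <<'E'
LID=np.array([.5355,-.2890,-.0198])
def lidp(z,dx=0): return place(LID,[dx,0,z])[0],Rd(LID[2])
E
python3 -c "
from plan import *
a=show('l',*lidp(140));b=show('tub',*tub(3,150),a)"
```

```text
l tgt [ 0.5355 -0.289   0.14  ] | shift now-axes mm [ -41.5 -497.5   32. ] | turn [-0.002 -0.001  0.141] | shift after-turn axes [-110.8 -486.8   31.2]
tub tgt [0.5222 0.0085 0.15  ] | shift now-axes mm [ 19.2 297.2 -10. ] | turn [ 0.     0.    -0.139] | shift after-turn axes [-22.1 297.  -10. ]
```

```bash
python3 -m jog '[[-0.003,-0.0355,0,0,0,0,0.087],[-0.003,-0.0355,0,0,0,0,0.087],[-0.003,-0.0355,0,0,0,0,0.087],[-0.003,-0.0355,0,0,0,0,0.087],[-0.003,-0.0355,0,0,0,0,0.087],[-0.003,-0.0355,0,0,0,0,0.087],[-0.003,-0.0355,0,0,0,0,0.087],[-0.003,-0.0355,0,0,0,0,0.087],[-0.003,-0.0355,0,0,0,0,0.087],[-0.003,-0.0355,0,0,0,0,0.087],[-0.003,-0.0355,0,0,0,0,0.087],[-0.003,-0.0355,0,0,0,0,0.087]]'; python3 -m jog '[[-0.003,-0.0355,0,0,0,0,0.087],[-0.003,-0.0355,0,0,0,0,0.087],[0,0,0,0,0,0.07,0.087],[0,0,0,0,0,0.07,0.087],[0,0,0,0,0,0,0.087],[0,0,0,0,0,0,0.087],[0,0,0,0,0,0,0.087]]'; python3 -c "
from plan import *
from lid import fitlid
a=show('l',*lidp(68))
fitlid({'side':env.read_camera('side')},[.5365,-.289,-.02])"
```

```text
time_s: 38.03
tool_pos: [0.5199, -0.2227, 0.172]
tool_rot: [-180.0, -0.0, -173.3]
force: [0.9, -0.5, 0.2]
grip_width: 0.0866
grasp_force: 0.0
time_s: 38.62
tool_pos: [0.5346, -0.2894, 0.1716]
tool_rot: [-180.0, -0.0, 178.9]
force: [-0.1, 0.2, 0.5]
grip_width: 0.0869
grasp_force: 0.0
l tgt [ 0.5355 -0.289   0.068 ] | shift now-axes mm [ -1.    0.4 103.6] | turn [-0.    -0.001 -0.   ] | shift after-turn axes [ -0.9   0.4 103.6]
side [ 260  298  149   86 9572]
lid [ 0.5372 -0.2894 -0.0201] -1.15 xor px 197.4375
```

Lid unmoved. Descending to the handle and gripping.

```bash
python3 -m jog '[[-0.001,0,0.018,0,0,0,0.087],[0,0,0.02,0,0,0,0.087],[0,0,0.02,0,0,0,0.087],[0,0,0.018,0,0,0,0.087],[0,0,0.012,0,0,0,0.087],[0,0,0.008,0,0,0,0.087],[0,0,0.006,0,0,0,0.087],[0,0,0,0,0,0,0.087],[0,0,0,0,0,0,0.087]]';python3 -m jog '[[0,0,0,0,0,0,0.005],[0,0,0,0,0,0,0.005],[0,0,0,0,0,0,0.005],[0,0,0,0,0,0,0.005],[0,0,0,0,0,0,0.005],[0,0,0,0,0,0,0.005],[0,0,0,0,0,0,0.005],[0,0,0,0,0,0,0.005],[0,0,0,0,0,0,0.005],[0,0,0,0,0,0,0.005]]' 40
```

```text
time_s: 39.42
tool_pos: [0.5361, -0.2896, 0.0699]
tool_rot: [-179.9, -0.0, 178.8]
force: [0.6, 0.3, 0.9]
grip_width: 0.0872
grasp_force: 0.0
time_s: 40.25
tool_pos: [0.5357, -0.2894, 0.0694]
tool_rot: [-180.0, -0.1, 178.8]
force: [-0.3, -0.3, -0.2]
grip_width: 0.0283
grasp_force: 0.0
```

```bash
python3 -m jog '[[0,0,0,0,0,0,0.005],[0,0,0,0,0,0,0.005],[0,0,0,0,0,0,0.005],[0,0,0,0,0,0,0.005],[0,0,0,0,0,0,0.005],[0,0,0,0,0,0,0.005]]'; python3 -m jog '[[0,0,-0.01,0,0,0,0.005],[0,0,-0.02,0,0,0,0.005],[0,0,-0.02,0,0,0,0.005],[0,0,-0.025,0,0,0,0.005],[0,0,-0.025,0,0,0,0.005],[0,0,-0.02,0,0,0,0.005],[0,0,0,0,0,-0.07,0.005],[0,0,0,0,0,-0.07,0.005],[0,0,0,0,0,0,0.005],[0,0,0,0,0,0,0.005]]'; python3 -c "
from plan import *
a=show('tub',*tub(3,190))"
```

```text
time_s: 40.75
tool_pos: [0.5357, -0.2894, 0.0693]
tool_rot: [-180.0, -0.1, 178.8]
force: [1.3, -0.9, -1.5]
grip_width: 0.0134
grasp_force: 40.0
time_s: 41.58
tool_pos: [0.5357, -0.2892, 0.1896]
tool_rot: [180.0, -0.1, -173.3]
force: [-0.2, -0.5, -2.2]
grip_width: 0.0135
grasp_force: 40.0
tub tgt [0.5222 0.0085 0.19  ] | shift now-axes mm [-21.2 297.2  -0.3] | turn [ 0.    -0.001 -0.003] | shift after-turn axes [-21.9 297.2  -0.4]
```

```bash
python3 -m jog '[[-0.0021,0.0297,0,0,0,0,0.005],[-0.0021,0.0297,0,0,0,0,0.005],[-0.0021,0.0297,0,0,0,0,0.005],[-0.0021,0.0297,0,0,0,0,0.005],[-0.0021,0.0297,0,0,0,0,0.005],[-0.0021,0.0297,0,0,0,0,0.005],[-0.0021,0.0297,0,0,0,0,0.005],[-0.0021,0.0297,0,0,0,0,0.005],[-0.0021,0.0297,0,0,0,0,0.005],[-0.0021,0.0297,0,0,0,-0.003,0.005],[0,0,0,0,0,0,0.005],[0,0,0,0,0,0,0.005]]'; python3 -m jog '[[0,0,0,0,0,0,0.005],[0,0,0,0,0,0,0.005]]';python3 - <<'E'
from plan import *
from lid import fitlid
p,_=show('tub',*tub(3,190))
S=env.read_camera('side');pc,Rc,o=cur()
cv2.imwrite('pics/s7.png',S)
z=(pc[2]-.0693)*1000
L=fitlid({'side':S},[pc[0],pc[1],T[2]],z)
# same view, tub alone
A_=[("side",*A(185,402),-82,37,50),("side",*A(235,508),-82,-37,50),("side",*A(643,430),82,-37,50),("side",*A(565,340),82,37,50),("side",*A(222,550),-88,-43,36),("side",*A(660,465),88,-43,36)]
Ts,r=fit(A_,T);print("tub side-only",Ts.round(4))
c=cv2.resize(S[100:270,190:340],None,fx=3.5,fy=3.5,interpolation=cv2.INTER_CUBIC);c=cv2.convertScaleAbs(c,alpha=1.4,beta=10)
draw(c,'side',L,box(86.5,42,z,z+64),3.5,(190,100));draw(c,'side',T,box(82,37,36,50)[1:],3.5,(190,100))
cv2.imwrite('pics/v7.png',c)
E
```

```text
time_s: 42.58
tool_pos: [0.5212, 0.0103, 0.1889]
tool_rot: [-180.0, -0.1, -172.9]
force: [0.7, -0.6, -2.2]
grip_width: 0.0138
grasp_force: 40.0
time_s: 42.75
tool_pos: [0.5216, 0.0064, 0.1892]
tool_rot: [-179.9, -0.1, -173.2]
force: [-0.1, -0.3, -1.3]
grip_width: 0.0137
grasp_force: 40.0
tub tgt [0.5222 0.0085 0.19  ] | shift now-axes mm [-0.8  2.  -0.8] | turn [-0.001 -0.001 -0.001] | shift after-turn axes [-0.8  2.  -0.8]
side [ 217  137  108   64 5207]
lid [0.523  0.0059 0.1149] 6.58 xor px 137.5
tub side-only [0.5231 0.0085 0.1175]
```

View pics/v7.png

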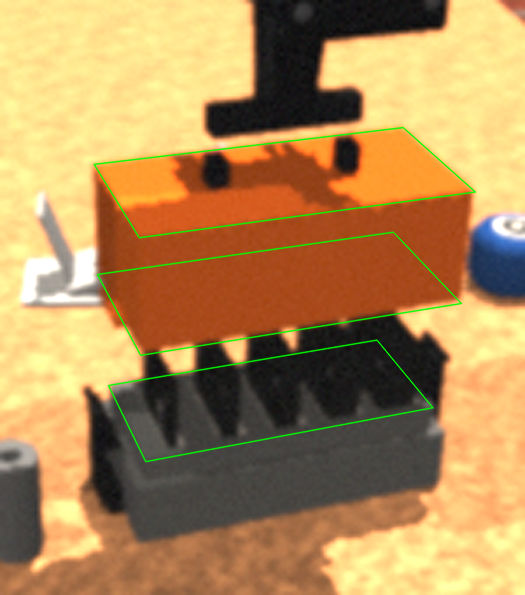

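The lid hangs level over the tub, its centre within about 2 mm in y and on target in x. After trimming y I'll lower it.

```bash
python3 -m jog '[[-0.0002,0.002,0.004,0,0,-0.001,0.005],[0,0,0.01,0,0,0,0.005],[0,0,0.01,0,0,0,0.005],[0,0,0.01,0,0,0,0.005],[0,0,0.01,0,0,0,0.005],[0,0,0.01,0,0,0,0.005],[0,0,0.008,0,0,0,0.005],[0,0,0,0,0,0,0.005],[0,0,0,0,0,0,0.005],[0,0,0,0,0,0,0.005]]'; python3 -c "
from plan import *
show('tub',*tub(3,119,-.5))"
```

```text
time_s: 43.63
tool_pos: [0.5218, 0.0099, 0.1275]
tool_rot: [-180.0, -0.1, -173.0]
force: [-0.8, -0.1, -1.7]
grip_width: 0.0135
grasp_force: 40.0
tub tgt [0.5217 0.0084 0.119 ] | shift now-axes mm [ 0.2 -1.5  8.5] | turn [-0.001 -0.001  0.003] | shift after-turn axes [ 0.3 -1.5  8.5]
```

```bash
python3 -m jog '[[0,-0.0012,0.002,0,0,0.002,0.005],[0,0,0.002,0,0,0,0.005],[0,0,0.002,0,0,0,0.005],[0,0,0.002,0,0,0,0.005],[0,0,0.0015,0,0,0,0.005],[0,0,0.0015,0,0,0,0.005],[0,0,0,0,0,0,0.005],[0,0,0,0,0,0,0.005]]'; python3 -c "
from plan import *
show('tub',*tub(3,119,-.5))"
```

```text
time_s: 44.3
tool_pos: [0.5218, 0.0088, 0.1163]
tool_rot: [-180.0, -0.1, -173.1]
force: [-0.4, -0.3, 0.8]
grip_width: 0.0132
grasp_force: 40.0
tub tgt [0.5217 0.0084 0.119 ] | shift now-axes mm [ 0.2 -0.4 -2.7] | turn [-0.    -0.001  0.001] | shift after-turn axes [ 0.2 -0.4 -2.7]
```

```bash
python3 -m jog '[[0,0,0.002,0,0,0,0.005],[0,0,0.002,0,0,0,0.005],[0,0,0.001,0,0,0,0.005],[0,0,0,0,0,0,0.005]]'; python3 -m jog '[[0,0,0.001,0,0,0,0.005],[0,0,0.001,0,0,0,0.005],[0,0,0,0,0,0,0.005],[0,0,0,0,0,0,0.005]]'
```

```text
time_s: 44.63
tool_pos: [0.5231, 0.0089, 0.112]
tool_rot: [-180.0, 0.1, -173.1]
force: [1.7, -1.1, 4.6]
grip_width: 0.0133
grasp_force: 40.0
time_s: 44.97
tool_pos: [0.5244, 0.0089, 0.1107]
tool_rot: [-180.0, 0.2, -173.1]
force: [4.5, 0.1, 5.7]
grip_width: 0.0137
grasp_force: 40.0
```

Sideways force is building up while gripped. The lid is nested on the tub, so I'll release it and press on the bar's middle with closed fingers.

```bash
python3 -m jog '[[0,0,0,0,0,0,0.04],[0,0,0,0,0,0,0.04],[0,0,0,0,0,0,0.04],[0,0,0,0,0,0,0.04],[-0.001,0,-0.015,0,0,0,0.04],[0,0,-0.015,0,0,0,0.04],[0,0,-0.01,0,0,0,0.04],[0,0,0,0,0,0,0],[0,0,0,0,0,0,0],[0,0,0,0,0,0,0],[0,0,0,0,0,0,0]]'; python3 -m jog '[[0,0,0,0,0,0,0],[0,0,0,0,0,0,0],[0,0,0,0,0,0,0]]'; python3 - <<'E'
from plan import *
from lid import fitlid
show('tub',*tub(3,145,1))
S=env.read_camera('side');cv2.imwrite('pics/s8.png',S)
for z in(36,39,42,45): fitlid({'side':S},[T[0],T[1],T[2]],z)
E
```

```text
time_s: 45.88
tool_pos: [0.522, 0.009, 0.1484]
tool_rot: [-180.0, -0.2, -173.1]
force: [0.4, 0.3, 0.3]
grip_width: 0.0209
grasp_force: 0.0
time_s: 46.13
tool_pos: [0.5225, 0.0089, 0.1489]
tool_rot: [-180.0, -0.1, -173.1]
force: [-0.7, -0.6, -0.3]
grip_width: 0.0039
grasp_force: 0.0
tub tgt [0.5232 0.0086 0.145 ] | shift now-axes mm [-0.6 -0.4  3.9] | turn [-0.001 -0.002  0.001] | shift after-turn axes [-0.6 -0.4  3.9]
side [ 218  174  102   61 4824]
lid [0.5253 0.0166 0.0613] 3.52 xor px 245.0625
side [ 218  174  102   61 4824]
lid [0.524  0.0124 0.0617] 3.53 xor px 190.0
side [ 218  174  102   61 4824]
lid [0.5228 0.0084 0.0635] 3.64 xor px 162.0625
side [ 218  174  102   61 4824]
lid [0.5213 0.0041 0.0608] 3.48 xor px 136.5625
```

```bash
python3 -m jog '[[-0.0005,0,0.005,0,0,0,0],[0,0,0.004,0,0,0,0],[0,0,0.003,0,0,0,0],[0,0,0.001,0,0,0,0],[0,0,0,0,0,0,0]]' 20; python3 -m jog '[[0,0,0.002,0,0,0,0],[0,0,0,0,0,0,0]]';  python3 -m jog '[[0,0,0.002,0,0,0,0],[0,0,0,0,0,0,0]]'
```

```text
time_s: 46.6
tool_pos: [0.5229, 0.0089, 0.1357]
tool_rot: [-180.0, -0.1, -173.1]
force: [-0.3, -0.3, -0.3]
grip_width: 0.0004
grasp_force: 0.0
time_s: 46.77
tool_pos: [0.5231, 0.009, 0.134]
tool_rot: [-180.0, -0.1, -173.1]
force: [0.1, -0.1, -0.9]
grip_width: 0.0005
grasp_force: 0.0
time_s: 46.93
tool_pos: [0.5231, 0.0091, 0.132]
tool_rot: [-180.0, -0.1, -173.1]
force: [-0.3, 0.4, -0.5]
grip_width: 0.0005
grasp_force: 0.0
```

```bash
python3 -m jog '[[0,0,0.0015,0,0,0,0],[0,0,0,0,0,0,0]]'; python3 -m jog '[[0,0,0.0015,0,0,0,0],[0,0,0,0,0,0,0]]';  python3 -m jog '[[0,0,0.0015,0,0,0,0],[0,0,0,0,0,0,0]]'
```

```text
time_s: 47.1
tool_pos: [0.5231, 0.009, 0.1306]
tool_rot: [-180.0, -0.1, -173.1]
force: [0.8, -0.8, -0.3]
grip_width: 0.0008
grasp_force: 0.0
time_s: 47.27
tool_pos: [0.5231, 0.009, 0.129]
tool_rot: [-180.0, -0.1, -173.1]
force: [0.5, -0.1, -0.2]
grip_width: 0.0004
grasp_force: 0.0
time_s: 47.43
tool_pos: [0.5231, 0.009, 0.1275]
tool_rot: [-180.0, -0.1, -173.1]
force: [0.2, -1.2, 0.4]
grip_width: 0.0006
grasp_force: 0.0
```

```bash
python3 - <<'E'
from plan import *
S=env.read_camera('side');cv2.imwrite('pics/s9.png',S)
a=cv2.imread('pics/s8.png')
f=lambda i:cv2.convertScaleAbs(cv2.resize(i[135:255,205:335],None,fx=3,fy=3,interpolation=cv2.INTER_CUBIC),alpha=1.5,beta=20)
c=f(S);o=(205,135)
draw(c,'side',T,box(86.5,42,36,100),3,o)
draw(c,'side',T,[[[sx*40,sy*7,130] for sx,sy in((-1,-1),(1,-1),(1,1),(-1,1),(-1,-1))]],3,o,(255,255,0))
cv2.imwrite('pics/v9.png',np.hstack([f(a),c]))
E
```

```text
(no output)
```

View pics/v9.png

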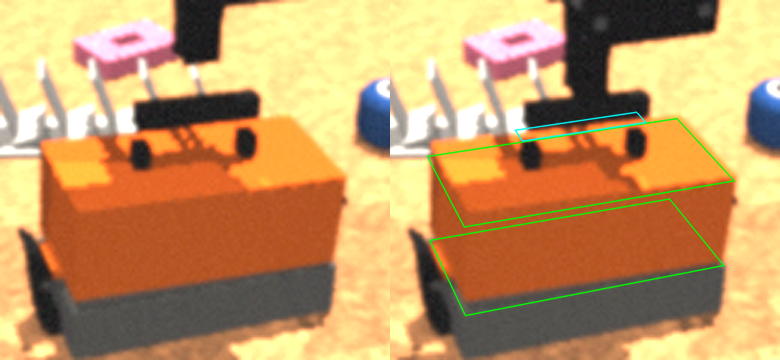

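```bash
python3 - <<'E'
from plan import *
def pr(q,zs): 
    for z0,z1 in zs:
        P=proj('side',place(q,[[sx*40,sy*7,z] for sx in(-1,1) for sy in(-1,1) for z in(z0,z1)]));print(z0,P.min(0).round(1),P.max(0).round(1))
print("v7 actual 248.6 125.7 293.5 139");pr([.523,.0059,.1149],[(198,214),(206,222),(212,228)])
print("s9 actual 250 166.7 291 176.7");pr(T,[(114,130),(122,138),(128,144)])
print("tip s9",proj('side',[[.5231,.009,.1275],[.5231,.009,.1465]]).round(1))
print("leg base s9",proj('side',place(T,[[-33,0,100],[33,0,100],[-33,0,112]])).round(1), "actual (252,184),(287,181)")
for nm in('s7','s8','s9'):
    S=cv2.imread(f'pics/{nm}.png');v=S.max(2)
    u=272 if nm!='s7' else 262
    for u in (258,262): print(nm,u,v[(120 if nm=='s7' else 160):(160 if nm=='s7' else 195),u].tolist())
E
```

```text
v7 actual 248.6 125.7 293.5 139
198 [247.3 130.4] [293.7 147.2]
206 [247.3 126.1] [294.1 142.8]
212 [247.4 122.9] [294.3 139.5]
s9 actual 250 166.7 291 176.7
114 [246.  171.8] [289.6 189.1]
122 [246. 168.] [289.9 185.3]
128 [246.1 165.1] [290.1 182.4]
tip s9 [[268.4 177.5]
 [268.8 168.3]]
leg base s9 [[250.7 193.2]
 [283.6 187.9]
 [250.8 187.6]] actual (252,184),(287,181)
s7 258 [223, 226, 231, 232, 229, 231, 225, 199, 112, 33, 13, 10, 12, 7, 9, 9, 9, 19, 97, 195, 224, 229, 232, 233, 233, 223, 156, 106, 98, 97, 97, 99, 100, 110, 133, 142, 143, 146, 145, 145]
s7 262 [138, 137, 136, 129, 130, 131, 118, 75, 30, 8, 11, 8, 10, 9, 12, 6, 8, 43, 124, 197, 221, 231, 234, 234, 227, 179, 122, 99, 98, 100, 96, 99, 102, 116, 137, 145, 146, 144, 145, 145]
s8 258 [225, 225, 222, 219, 219, 212, 190, 130, 56, 19, 12, 12, 11, 4, 11, 11, 11, 33, 119, 209, 228, 229, 229, 229, 228, 206, 144, 101, 95, 94, 104, 130, 139, 141, 138]
s8 262 [226, 229, 229, 230, 229, 229, 207, 120, 39, 11, 6, 12, 6, 12, 8, 10, 12, 41, 79, 116, 144, 174, 218, 228, 216, 150, 102, 96, 95, 104, 129, 139, 138, 142, 140]
s9 258 [226, 227, 223, 222, 221, 215, 195, 129, 56, 19, 8, 13, 9, 10, 9, 9, 15, 75, 170, 220, 230, 231, 231, 230, 218, 153, 102, 95, 96, 99, 107, 131, 141, 143, 142]
s9 262 [162, 160, 162, 179, 217, 228, 209, 123, 38, 13, 8, 10, 12, 12, 8, 7, 18, 70, 153, 207, 227, 231, 231, 231, 218, 152, 105, 95, 95, 104, 130, 142, 144, 141, 142]
```

```bash
python3 - <<'E'
import cv2
from plan import *
for nm,(v0,v1,u0,u1) in (('s7',(118,160,244,300)),('s9',(155,195,244,298))):
    S=cv2.imread(f'pics/{nm}.png')[v0:v1,u0:u1];b=S.max(2)
    print(nm,u0)
    for r,l in enumerate(b): print(v0+r,''.join('#' if x<45 else '+' if x<110 else '-' if x<180 else '.' for x in l))
print(proj('side',[[.5216,-.0156,.1892],[.5216,.0064,.1892],[.5216,.0284,.1892]]).round(1))
E
```

```text
s7 244
118 ..................-+#################+..................
119 ..................-+#################+..................
120 ..................-+#################-..................
121 ..................-+################+-..................
122 ..................-+################+-..................
123 ..................-#################+-..................
124 ..................-#################+-......---.........
125 ..................-##################+-----+++++-.......
126 ..................-#############################+-......
127 ...............---+##############################-......
128 .......--------+++###############################+......
129 ....--++++++#####################################+......
130 ....-+###########################################+......
131 ....-+###########################################-......
132 ....-+###########################################-......
133 ....-###########################################+-......
134 ....-#######################################++++--......
135 ....-##############################+++++++------....
[... 3181 characters left out ...]
.....
184 ++--+#####+-........---++---++++++-....+######-.......
185 +++++######+---------+++++++++++++--...-+####+-.......
186 ++++#######++++++++++++++++++++++++----++####+-.......
187 +++++######++++++++++++++++++++++++++++++++++-........
188 ---++######+++++++++++++++++++++++++++++++---.........
189 ----+######+++++++++++++------+++++++++---............
190 -----+#####+++++---------------+++++++-...............
191 -----+++++++--------------------+++++-................
192 ---------------------------------++++-................
193 ---------------------------------+++++----............
194 ----------------------------------+++++++--...........
[[272.5 152.8]
 [269.3 147.4]
 [266.3 142.4]]
```

The +x end of the lid looks down (lower edge at about (720,265)). The -x end is about 8 mm high, with its clip pushed out at (420,255). I'll keep lowering in small steps until I feel contact.

```bash
python3 -m jog '[[0,0,0.0015,0,0,0,0],[0,0,0,0,0,0,0]]'; python3 -m jog '[[0,0,0.0015,0,0,0,0],[0,0,0,0,0,0,0]]';  python3 -m jog '[[0,0,0.0015,0,0,0,0],[0,0,0,0,0,0,0]]'
```

```text
time_s: 47.65
tool_pos: [0.523, 0.009, 0.126]
tool_rot: [-180.0, -0.1, -173.1]
force: [0.2, -0.2, -0.4]
grip_width: 0.0006
grasp_force: 0.0
time_s: 47.82
tool_pos: [0.5231, 0.009, 0.1245]
tool_rot: [-180.0, -0.1, -173.1]
force: [-0.1, 0.5, 0.1]
grip_width: 0.0002
grasp_force: 0.0
time_s: 47.98
tool_pos: [0.5231, 0.009, 0.123]
tool_rot: [-180.0, -0.1, -173.1]
force: [-0.4, -0.9, -0.3]
grip_width: 0.0003
grasp_force: 0.0
```

```bash
for i in 1; do :; done; python3 -m jog '[[0,0,0.0015,0,0,0,0],[0,0,0.0015,0,0,0,0],[0,0,0,0,0,0,0]]'; python3 -m jog '[[0,0,0.0015,0,0,0,0],[0,0,0,0,0,0,0]]';  python3 -m jog '[[0,0,0.0015,0,0,0,0],[0,0,0,0,0,0,0]]'; python3 - <<'E'
from plan import *
pc,_,_=cur();S=env.read_camera('side');cv2.imwrite('pics/s10.png',S)
print("pred tip s8",proj('side',[[.5225,.0089,.1489],[.5225,.0089,.1689]]).round(1))
b=S[150:200,244:298].max(2)
for r,l in enumerate(b): print(150+r,''.join('#' if x<45 else '+' if x<110 else '-' if x<180 else '.' for x in l))
E
```

```text
time_s: 48.23
tool_pos: [0.5235, 0.0091, 0.1212]
tool_rot: [180.0, -0.1, -173.1]
force: [-2.5, 0.9, 7.8]
grip_width: 0.0006
grasp_force: 3.6
time_s: 48.4
tool_pos: [0.5234, 0.0091, 0.1209]
tool_rot: [179.9, -0.1, -173.1]
force: [-6.1, 0.4, 17.0]
grip_width: 0.0003
grasp_force: 8.6
time_s: 48.57
tool_pos: [0.5234, 0.0092, 0.1208]
tool_rot: [179.9, -0.1, -173.1]
force: [-10.3, 0.2, 27.6]
grip_width: 0.0005
grasp_force: 13.6
pred tip s8 [[268.5 167.2]
 [269.  157.2]]
150 ..............----+###################################
151 ...........------+++################################++
152 ........------++++++########################+++++-----
153 ....------++++++++++#################+++++-----.......
154 ----------++++++-+++##############++---...............
155 ----++----+++++----+##############+-..................
156 ++++++--.--++---...-#############+-...................
157 ++++++--.-----.....-#############+-...................
158 ++++++--.--........+#############+-...................
159 +++----..--.......-+#############+-...................
160 ----.....--........+#############+-..
[... 1618 characters left out ...]
-++#######+++++++++++++++++++++++++++++++++-.......
189 -----+#######++++++++++++++++++++++++++++++----.......
190 ------+#####+++++++++++-------++++++++-----...........
191 ------++##+++++---------------+++++++--...............
192 -------+++---------------------+++++++-...............
193 --------------------------------++++++----............
194 ---------------------------------++++++++--...........
195 ----------------------------------++++++++-...........
196 ---------------------------------------+++--..........
197 ----------------------------------------+++--.........
198 ----------------------------------------+++---..------
199 -----------------------------------------++-----------
```

Contact at 27 N, not yet snapped. I'll unload and measure the lid's height along its front edge numerically.

```bash
python3 -m jog '[[0,0,-0.004,0,0,0,0],[0,0,-0.004,0,0,0,0],[0,0,0,0,0,0,0],[0,0,0,0,0,0,0]]'; cat > edge.py <<'E'
from plan import *
def edge(S):
    hsv=cv2.cvtColor(S,cv2.COLOR_BGR2HSV).astype(int)
    out=[]
    for x in range(-75,80,15):
        zs=np.arange(20,115,.25);P=proj('side',place(T,[[x,-42,z] for z in zs])).astype(np.float32)
        sat=cv2.remap(hsv[...,1].astype(np.float32),P[None,:,0],P[None,:,1],1)[0]
        val=cv2.remap(hsv[...,2].astype(np.float32),P[None,:,0],P[None,:,1],1)[0]
        lo=zs[np.argmax(np.gradient(cv2.GaussianBlur(sat[None],(0,0),4)[0])[:200])]
        g=np.gradient(cv2.GaussianBlur(val[None],(0,0),4)[0]);g[zs<85]=-9
        out.append((x,float(lo),float(zs[np.argmax(g)])))
    return np.array(out)
if __name__=="__main__":
    S=env.read_camera('side');cv2.imwrite('pics/e.png',S);e=edge(S);print(e.tolist());pc,_,o=cur();print(pc,o['force'])
    print("s8",edge(cv2.imread('pics/s8.png'))[:,1]); print("s10",edge(cv2.imread('pics/s10.png'))[:,1])
E
python3 edge.py
```

```text
time_s: 48.95
tool_pos: [0.5232, 0.0091, 0.1251]
tool_rot: [-180.0, -0.1, -173.1]
force: [-0.6, -0.1, -0.0]
grip_width: 0.0006
grasp_force: 0.0
[[-75.0, 43.75, 107.5], [-60.0, 43.0, 107.25], [-45.0, 42.0, 106.25], [-30.0, 41.0, 105.0], [-15.0, 40.25, 104.5], [0.0, 39.25, 104.0], [15.0, 38.5, 113.25], [30.0, 37.75, 102.25], [45.0, 36.75, 101.5], [60.0, 36.0, 100.75], [75.0, 35.25, 100.0]]
[0.5229512  0.00907474 0.12484808] [ 0.03492437 -0.07233064 -0.08401951]
s8 [44.25 43.75 43.   42.   42.25 41.5  40.25 39.75 39.   38.25 37.5 ]
s10 [43.5  43.   42.25 41.25 40.25 39.5  38.5  37.5  36.75 36.   35.5 ]
```

```bash
python3 - <<'E'
from plan import *
S=cv2.imread('pics/side5.png').max(2).astype(np.float32)
for i in range(5):
    for dx in (-(1+2*i)*.6,0,(1+2*i)*.6):
        zs=np.arange(70,125,.5);P=proj('side',place(T,[[-64+32*i+dx,27,z] for z in zs])).astype(np.float32)
        v=cv2.remap(S,P[None,:,0],P[None,:,1],1)[0];k=np.where(v<90)[0]
        print(i+1,round(dx,1),zs[k[-1]] if len(k) else None,v[::10].astype(int).tolist())
# leaning check: near vertical edge of pad1: dark centroid across x at y=-28
for i in range(5):
  for z in(56,66,76,84):
    xs=np.arange(-16,16,.25);P=proj('side',place(T,[[-64+32*i+x,-28,z] for x in xs])).astype(np.float32)
    v=cv2.remap(S,P[None,:,0],P[None,:,1],1)[0];k=xs[v<55];print(i+1,z,(k.min(),k.max()) if len(k) else None)
E
```

```text
1 -0.6 113.5 [95, 101, 98, 102, 176, 189, 178, 101, 102, 108, 187]
1 0 114.0 [79, 82, 80, 88, 174, 187, 176, 99, 97, 107, 187]
1 0.6 114.0 [62, 64, 61, 73, 175, 184, 175, 98, 91, 104, 186]
2 -1.8 109.0 [76, 66, 64, 74, 156, 165, 88, 75, 102, 152, 154]
2 0 109.0 [33, 25, 30, 48, 150, 165, 83, 71, 98, 154, 158]
2 1.8 109.5 [15, 11, 22, 42, 154, 165, 82, 70, 94, 156, 158]
3 -3.0 95.5 [61, 56, 57, 67, 126, 87, 119, 114, 139, 148, 150]
3 0 103.5 [16, 11, 20, 34, 116, 83, 116, 107, 153, 157, 158]
3 3.0 104.0 [12, 15, 25, 30, 96, 86, 85, 98, 156, 158, 157]
4 -4.2 107.5 [54, 57, 64, 62, 72, 147, 97, 85, 100, 122, 144]
4 0 90.5 [9, 13, 19, 28, 74, 122, 117, 143, 155, 157, 161]
4 4.2 98.0 [13, 24, 26, 29, 86, 107, 112, 156, 158, 158, 161]
5 -5.4 87.5 [41, 62, 55, 44, 158, 178, 178, 173, 188, 184, 189]
5 0 87.0 [7, 14, 23, 42, 158, 183, 186, 175, 183, 186, 177]
5 5.4 87.0 [16, 27, 27, 37, 162, 177, 172, 174, 181, 177, 174]
1 56 (np.float64(-6.5), np.float64(1.75))
1 66 (np.float64(-10.25), np.float64(2.25))
1 76 (np.float64(-14.5), np.float64(15.75))
1 84 (np.float64(-16.0), np.float64(15.75))
2 56 (np.float64(-8.5), np.float64(4.0))
2 66 (np.float64(-13.75), np.float64(15.75))
2 76 (np.float64(-16.0), np.float64(15.75))
2 84 (np.float64(-16.0), np.float64(15.75))
3 56 (np.float64(-11.25), np.float64(6.75))
3 66 (np.float64(-16.0), np.float64(15.75))
3 76 (np.float64(-16.0), np.float64(15.75))
3 84 (np.float64(-16.0), np.float64(15.75))
4 56 (np.float64(-12.75), np.float64(9.5))
4 66 (np.float64(-16.0), np.float64(15.75))
4 76 (np.float64(-16.0), np.float64(15.75))
4 84 (np.float64(-16.0), np.float64(15.75))
5 56 (np.float64(-16.0), np.float64(15.75))
5 66 (np.float64(-16.0), np.float64(15.75))
5 76 (np.float64(-16.0), np.float64(15.75))
5 84 (np.float64(-16.0), np.float64(15.75))
```

All pads are home, so only the -x clip is holding the lid up. I'll press nearer that end of the bar.

```bash
python3 -m jog '[[0.015,0,-0.003,0,0,0,0],[0.013,0,0,0,0,0,0],[0,0,0,0,0,0,0],[0,0,0,0,0,0,0]]'; python3 -m jog '[[0,0,0.003,0,0,0,0],[0,0,0.0015,0,0,0,0],[0,0,0,0,0,0,0]]';python3 -m jog '[[0,0,0.0012,0,0,0,0],[0,0,0,0,0,0,0]]'; python3 -m jog '[[0,0,0.0012,0,0,0,0],[0,0,0,0,0,0,0]]'; python3 edge.py
```

```text
time_s: 49.33
tool_pos: [0.4952, 0.0061, 0.128]
tool_rot: [179.9, -0.1, -173.1]
force: [-0.3, -0.1, -0.4]
grip_width: 0.0003
grasp_force: 0.0
time_s: 49.58
tool_pos: [0.4955, 0.0056, 0.1232]
tool_rot: [-179.9, -0.1, -173.1]
force: [-0.5, -0.8, -0.1]
grip_width: 0.0003
grasp_force: 0.0
time_s: 49.75
tool_pos: [0.4957, 0.0056, 0.1226]
tool_rot: [-179.9, -0.1, -173.1]
force: [-0.8, -0.6, 1.3]
grip_width: 0.0008
grasp_force: 0.7
time_s: 49.92
tool_pos: [0.4958, 0.0057, 0.1224]
tool_rot: [-180.0, -0.1, -173.1]
force: [-3.3, -0.0, 9.0]
grip_width: 0.0007
grasp_force: 4.4
[[-75.0, 43.25, 108.0], [-60.0, 43.25, 107.75], [-45.0, 42.0, 107.25], [-30.0, 41.25, 105.25], [-15.0, 40.0, 103.75], [0.0, 39.25, 104.75], [15.0, 38.25, 103.75], [30.0, 37.75, 103.0], [45.0, 36.5, 101.75], [60.0, 35.75, 100.75], [75.0, 35.0, 100.0]]
[0.4957711  0.00572935 0.12238744] [-2.54105095 -0.56790987  9.02583377]
s8 [44.25 43.75 43.   42.   42.25 41.5  40.25 39.75 39.   38.25 37.5 ]
s10 [43.5  43.   42.25 41.25 40.25 39.5  38.5  37.5  36.75 36.   35.5 ]
```

```bash
python3 -m jog '[[0,0,0.0012,0,0,0,0],[0,0,0,0,0,0,0]]'; python3 -m jog '[[0,0,0.0012,0,0,0,0],[0,0,0,0,0,0,0]]'; python3 -m jog '[[0,0,0.0008,0,0,0,0],[0,0,0,0,0,0,0]]'; python3 edge.py|head -2
```

```text
time_s: 50.13
tool_pos: [0.4951, 0.0058, 0.1214]
tool_rot: [180.0, -0.2, -173.1]
force: [-6.4, -0.0, 11.0]
grip_width: 0.0006
grasp_force: 6.0
time_s: 50.3
tool_pos: [0.4933, 0.0057, 0.1195]
tool_rot: [179.9, -0.4, -173.1]
force: [-9.4, -0.1, 11.3]
grip_width: 0.0003
grasp_force: 5.8
time_s: 50.47
tool_pos: [0.4925, 0.0057, 0.1185]
tool_rot: [179.9, -0.5, -173.1]
force: [-11.2, -0.2, 14.2]
grip_width: 0.0007
grasp_force: 6.8
[[-75.0, 38.75, 103.0], [-60.0, 38.5, 102.25], [-45.0, 38.0, 102.0], [-30.0, 37.5, 102.25], [-15.0, 37.5, 113.5], [0.0, 37.0, 101.0], [15.0, 36.25, 101.0], [30.0, 36.0, 100.75], [45.0, 35.75, 100.75], [60.0, 35.25, 100.25], [75.0, 35.25, 99.75]]
[0.49249133 0.00569637 0.11850111] [-10.1876174    0.19055731  13.85836511]
```

It moves: the -x end dropped by about 5 mm. Keep pressing.

```bash
python3 -m jog '[[0,0,0.0015,0,0,0,0],[0,0,0,0,0,0,0]]'; python3 -m jog '[[0,0,0.0015,0,0,0,0],[0,0,0,0,0,0,0]]'; python3 edge.py|head -2
```

```text
time_s: 50.68
tool_pos: [0.4951, 0.0056, 0.1166]
tool_rot: [-180.0, -0.1, -173.1]
force: [0.6, -0.8, -0.0]
grip_width: 0.0002
grasp_force: 0.0
time_s: 50.85
tool_pos: [0.4955, 0.0056, 0.1163]
tool_rot: [180.0, -0.1, -173.1]
force: [-5.7, -0.6, 12.4]
grip_width: -0.0
grasp_force: 6.1
[[-75.0, 35.75, 100.5], [-60.0, 36.25, 99.75], [-45.0, 35.75, 100.5], [-30.0, 36.0, 99.75], [-15.0, 35.5, 113.0], [0.0, 35.25, 100.25], [15.0, 35.75, 100.0], [30.0, 35.0, 99.5], [45.0, 34.75, 99.5], [60.0, 35.25, 100.0], [75.0, 35.0, 99.75]]
[0.49545943 0.00559586 0.11630503] [-4.67119469 -0.28732109 11.78738333]
```

It snapped: force dropped to zero and the edge is level at about 35.5 mm. Next I'll press at the middle, slightly toward +x, to make sure of the far clip.

```bash
python3 -m jog '[[0,0,-0.006,0,0,0,0],[-0.02,0,0,0,0,0,0],[-0.02,0,0,0,0,0,0],[0,0,0,0,0,0,0],[0,0,0.004,0,0,0,0],[0,0,0.002,0,0,0,0],[0,0,0,0,0,0,0]]'; python3 -m jog '[[0,0,0.0012,0,0,0,0],[0,0,0,0,0,0,0]]';python3 -m jog '[[0,0,0.0012,0,0,0,0],[0,0,0,0,0,0,0]]'; python3 edge.py|head -2
```

```text
time_s: 51.48
tool_pos: [0.5358, 0.0101, 0.1163]
tool_rot: [180.0, 0.0, -173.1]
force: [0.6, 0.3, 8.0]
grip_width: 0.0007
grasp_force: 4.3
time_s: 51.65
tool_pos: [0.5358, 0.0101, 0.1163]
tool_rot: [179.9, 0.1, -173.1]
force: [-3.9, 0.1, 17.4]
grip_width: 0.0001
grasp_force: 8.2
time_s: 51.82
tool_pos: [0.5358, 0.0101, 0.1162]
tool_rot: [179.9, 0.0, -173.1]
force: [-6.4, -0.0, 24.0]
grip_width: 0.0004
grasp_force: 12.4
[[-75.0, 35.75, 100.5], [-60.0, 36.5, 99.75], [-45.0, 35.5, 99.25], [-30.0, 36.5, 100.0], [-15.0, 35.25, 99.5], [0.0, 36.0, 99.25], [15.0, 35.5, 99.75], [30.0, 35.0, 110.75], [45.0, 35.5, 99.5], [60.0, 34.75, 99.75], [75.0, 34.75, 99.75]]
[0.53582339 0.01012596 0.11621775] [-7.22126341 -0.35114943 24.31657176]
```

```bash
python3 -m jog '[[0,0,-0.02,0,0,0,0],[0,0,-0.035,0,0,0,0],[0,0,-0.035,0,0,0,0],[0,0.035,0,0,0,0,0],[0,0.035,0,0,0,0,0],[0,0.035,0,0,0,0,0],[0,0.035,0,0,0,0,0],[0,0.035,0,0,0,0,0],[0,0.035,0,0,0,0,0],[0,0.03,0,0,0,0,0],[0,0,0,0,0,0,0],[0,0,0,0,0,0,0]]'; python3 - <<'E'
from plan import *
from edge import edge
im={n:env.read_camera(n) for n in('side','top')}
for n in im: cv2.imwrite(f'pics/{n}_end.png',im[n])
print(edge(im['side'])[:,1])
def prof(I,n,sx,z,y=0):
    xs=np.arange(84,116,.5);P=proj(n,place(T,[[sx*x,y,z] for x in xs])).astype(np.float32)
    v=cv2.remap(I.max(2).astype(np.float32),P[None,:,0],P[None,:,1],1)[0];return v[::4].astype(int).tolist()
for n in('top','side'):
  old=cv2.imread(f'pics/{n}5.png')
  for sx in(-1,1):
    for z in((66,) if n=='top' else (45,55,64)):
      y=0 if n=='top' else -10
      print(n,sx,z,'old',prof(old,n,sx,z,y));print('        new',prof(im[n],n,sx,z,y))
E
```

```text
time_s: 52.87
tool_pos: [0.5049, 0.2503, 0.2019]
tool_rot: [-179.9, -0.1, -172.9]
force: [-0.1, -0.5, -0.8]
grip_width: 0.0004
grasp_force: 0.0
[35.75 36.   35.75 36.5  34.75 35.75 35.   35.   35.5  35.   35.5 ]
top -1 66 old [123, 128, 98, 71, 64, 66, 68, 73, 86, 92, 103, 128, 161, 189, 190, 189]
        new [189, 183, 141, 94, 70, 72, 72, 79, 90, 95, 108, 133, 165, 190, 191, 191]
top 1 66 old [68, 69, 70, 70, 70, 72, 80, 90, 129, 153, 158, 155, 154, 156, 166, 170]
        new [192, 192, 190, 160, 113, 79, 84, 92, 133, 156, 160, 157, 157, 159, 169, 172]
side -1 45 old [53, 71, 59, 24, 9, 9, 8, 7, 11, 27, 78, 153, 194, 206, 213, 214]
        new [92, 91, 65, 25, 5, 6, 9, 7, 7, 26, 75, 144, 183, 197, 202, 204]
side -1 55 old [66, 45, 53, 62, 42, 14, 8, 8, 7, 15, 50, 106, 135, 143, 151, 148]
        new [88, 88, 88, 78, 42, 13, 9, 6, 6, 27, 94, 174, 203, 206, 208, 208]
side -1 64 old [106, 81, 51, 46, 58, 56, 30, 19, 17, 16, 31, 61, 71, 74, 71, 66]
        new [87, 86, 88, 88, 82, 58, 27, 16, 13, 29, 100, 183, 212, 215, 209, 197]
side 1 45 old [21, 28, 24, 15, 10, 6, 7, 9, 28, 82, 148, 187, 199, 204, 210, 215]
        new [95, 94, 94, 95, 95, 94, 94, 93, 94, 93, 97, 118, 152, 182, 199, 205]
side 1 55 old [11, 13, 10, 11, 11, 9, 8, 9, 35, 94, 159, 200, 218, 221, 218, 216]
        new [94, 94, 95, 95, 93, 93, 94, 96, 96, 96, 100, 128, 178, 201, 205, 205]
side 1 64 old [9, 9, 9, 11, 11, 13, 13, 15, 27, 65, 128, 178, 200, 203, 204, 204]
        new [95, 95, 94, 94, 92, 93, 94, 94, 95, 95, 99, 118, 151, 181, 192, 193]
```

In the top view both clips' outer edges are back at their rest position, and the lid is level at home height. Handing in.

```bash
python3 -c "
from cell import env
print(env.sign_off())"
```

```text
the job is handed in; nothing more can be done
None
```

The job is handed in after about 53 s of the 210 s: all five pads stand home in slots 1–5, and the lid is down with both clips back at rest in the last pictures. I ranked the pads by thickness from the pictures and placed each straight in its matching slot, rather than trying every slot from the narrow end.

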